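# Twist the top mould cover off its nest and wedge it tight in the holding frame

### The job

Take the blue mould cover off the top of the nest in its rack by twisting it anticlockwise while you lift, leaving the white one in place. Stand it gently, foot down and square, in the holding frame beside the fence and end stop, and let go of it; then drive the wooden wedge, thin end first, along the gap between the cover's foot and the slanted rail until the cover is locked tight against the fence, close up to the end stop. Do not push the other things on the bench about.

Things in the scene. Friction and masses are not known exactly. Their poses are not given: they have to be found in the camera images.
- top_cover: blue mould cover on top of the nest, 72 mm tall, 0.12 kg, open below: square foot 60x60x14 mm, then a hollow cone 53 mm wide narrowing to 43 mm at height 48 mm, then an upright round grip boss 34 mm in diameter (height 48 to 72 mm). Origin: centre of the foot's underside; z up, x and y square to the foot's sides; all four quarter turns are equally good
- lower_cover: white cover of the same shape, nested under the blue one, its foot in a shallow square pocket of the rack. The blue one sits 24 mm higher and must rise 48 mm more to come clear. Origin: centre of the foot's underside
- nest_rack: fixed rack plate 104x104x6 mm, origin at the centre of its underside. The nest stands upright at its centre, sides parallel to it (within 2 degrees): underside of the white cover at z 6 mm, of the blue at z 30 mm. Dark hooks, up to 60 mm high, stand at its (+x,+y) and (-x,-y) corners
- hook (a point): the hook at the rack's (+x,+y) corner. Both hooks reach 3 mm above the blue foot's corners: no straight lift. Turned anticlockwise (from above) about its axis, the foot climbs ramps under the sloping hooks: it must rise about 12 mm per rad over the first 0.4 rad (3 mm play). From 0.65 to 1.05 rad it is clear and lifts straight off. Stops block clockwise turns
- holding_frame: fixed grey frame. Plate from x -95 to +60 mm and y -54 to +64 mm, its top 8 mm above the origin, z up. Aluminium fence, face at y = +50 mm (x -30 to +32 mm); end stop, face at x = +30 mm (y +10 to +50 mm); slanted rail on the -y side (x -76 to +52 mm), inner face at y = -28 mm + x/8. All three reach 27 mm above the origin
- cover_home (a point): point on the frame's plate (frame x 0, y +20, z 8 mm) where the origin of a cover touching fence and end stop lies. Between its foot and the rail a gap then remains, 18 mm wide at x = 0, wider towards -x, where it is open: there the wedge goes in, driven towards +x
- wedge_home (a point): point on the frame's plate (frame x 0, y -19, z 8 mm) where the wedge's origin lies, axes parallel to the frame's, when it is tight with the cover home
- wedge: loose brown wooden wedge, 0.12 kg, 80 mm long in x: 23 mm thick at the heel (-x), 13 mm at the thin end (+x), whose last 14 mm are bevelled to 8 mm; body 18 mm high, heel block 26 mm high (x -40 to -28 mm). Straight face at y = +9 mm (to the cover's foot), slanted face at y = -9 mm + x/8 (to the rail). Upright grip at the middle, 22 mm (x) by 14 mm (y), 52 mm high. Origin: centre of the underside
- tape_roll: beige roll of tape, 69 mm wide, 19 high, lying flat near the wedge; bystander; origin at the centre of its underside
- bur_block: white block with dental burs, 26x62x48 mm, near the wedge; bystander; origin at the centre of its underside
- bottle: cream bottle with black cap, 44 mm diameter, 100 high, near the rack; bystander; origin at the centre of its underside
- jaw_cast: pale plaster cast of a jaw, 50x62x31 mm; bystander; origin at the centre of its underside
- grease_tin: low white tin with blue lid, 68 mm diameter, 25 high; bystander; origin at the centre of its underside
- wax_box: flat white and pink box, 62x100x24 mm; bystander; origin at the centre of its underside
- compound_bar: ochre and red bar of polishing compound, 38x60x28 mm; bystander; origin at the centre of its underside
Mind the look-alikes: they are no part of the job. Leave any turquoise look-alike of the wedge alone.

How it is judged:
By the outcome, as a careful person would: the job done as asked, in the order asked, and still so for the second after the job is handed in, with the robot touching nothing.
It also fails if it takes over 72 s, if anything falls off the work surface, if the arm or the gripper's body presses on something with over 40 N, if the wrist force passes 120 N, or if a joint passes its speed limit or range.

### The arm

A 6-joint arm with a two-finger parallel gripper is mounted at the origin on a cart in front of the work surface, level with it; the furniture and walls round the work are solid. World frame = base frame: x ahead of the robot, y to its left, z up, the work surface at z = 0. Lengths are in m, angles in rad, forces in N, time in s.
With the tool pointing down it reaches from about 0.35 to 0.85 m from the base axis. Payload 8.1 kg.
Tool frame: the origin (TCP) lies on the centre line of the jaws, within the pads' length; the fingertips stand robot.tip_reach ahead of it and the grasp point (between the pads) lies 5 mm behind it (robot.tip_reach is the distance from the TCP to the fingertips, in m); z points along the fingers, y is the direction in which the jaws open and shut (so a half turn about z gives the same grasp; the last joint's range is limited). The gripper opens to 93 mm and grips with 3 to 60 N. Pads are 15 mm wide; open, the fingers measure 128 mm over their backs; the gripper's body (75 mm by 188 mm) begins 65 mm behind the grasp point.
Start: joints at [-1.389, 0.13, 1.488, -0, 1.523, -0.085], TCP at [0.158, -0.579, 0.233] pointing down, gripper open.
Joint ranges: [-2.96, 2.96], [-0.89, 2.26], [0.02, 2.5], [-1.34, 4.48], [0, 2.73], [-2.66, 2.66]. Speed limits (rad/s): [2.39, 2.39, 2.79, 3.14, 3.14, 3.14].

### API

Orientations are given as a rotation vector (axis times angle).
In Python, from plant import sensors, read_camera, robot gives the robot as it stands.
- The arm moves only by the tool play_rows, never from a script. Its argument "series" is a list that holds one entry, the list of rows, each a list of 5 numbers: the closure, from -1 (fully open) to 1 (shut), then the shift along the world's x, y, z in m, then the turn about the world's z in rad. A call has 1 to 8 rows; each row is the pose to reach, as a shift and turn from the pose commanded when the call began; what a row does not reach only later rows make up. A row lasts 1/10 s, in which the tool goes at most 50 mm and 8.59 degrees, less where a joint would pass 70% of its speed; a pose out of reach is approached as far as the arm can. A call with a gripper value outside its range is refused whole. The fingers move at their own pace and stop on an object; "force" is the grip in N (left out, the last holds). Time passes only in rows, so rows that repeat a pose let the fingers close. It gives the time, the measured TCP pose, the force and the opening at its end, in the units of the state.
- sensors.read_state(): the state, without advancing time (a new reading comes with each control period).
- read_camera(name): name is "scene" or "top"; returns a dict with "color" (400x640x3 uint8, red, green, blue), "range_z" (400x640 float32, m along the optical axis (not along the pixel's ray), 0 where there is no reading), "intrinsics" (3x3 intrinsics, pixels), "rvec" (rotation vector, rad) and "tvec" (3), from world to camera coordinates, as OpenCV has them. Camera axes: x right, y down, z forward; pixel columns grow to the right and rows downward; lengths in m; the calibration is good to about 2 mm. A picture is of the moment at which its call begins.
- robot.close_job(): hands the job in, once; it reports no verdict.
The state is a dict: "t": time; "q": joint angles; "dq": joint speeds; "joint_torque": joint torques, N m; "tool_pos": TCP position; "orientation": TCP orientation; "force": force on the tool from outside, world axes, zero at the start; "wrist_torque": the same for the moment, N m; "opening": finger opening in m.
Only numpy, scipy, OpenCV 4.12 (cv2) and the standard library are available. Lean on these libraries where they do the work, as an engineer would, in place of code of your own. Each camera call takes 0.05 s, during which the arm holds its last target.

## Working session

There is one attempt and no reset: what is moved stays moved. The work goes in short steps, Python scripts to look and compute and a tool call to move; the robot and the scene stay as the last step left them, time stands still between calls to the robot, and variables do not carry over. Pictures are saved under pics/ and viewed, and the job is handed in when it is done.

Besides the shell and the picture viewer there is one more tool, called after "Emit:" as name(argument=value, ...) on one line, values as JSON. play_rows: Moves the arm, as the interface text tells. Its arguments: {"type":"object","properties":{"series":{"type":"array","items":{"type":"array","items":{"type":"array","items":{"type":"number"}}}},"force":{"type":"number"}},"required":["series"]}

```bash
ls; mkdir -p pics
cat > h.py <<'E'
import numpy as np, cv2
from plant import sensors, read_camera, robot
def cam(n):
    c=read_camera(n); R,_=cv2.Rodrigues(np.array(c["rvec"],float)); c["R"]=R; c["t"]=np.array(c["tvec"],float).reshape(3); c["K"]=np.array(c["intrinsics"],float)
    return c
def cloud(c):
    z=c["range_z"]; h,w=z.shape; u,v=np.meshgrid(np.arange(w),np.arange(h)); K=c["K"]
    P=np.stack([(u-K[0,2])/K[0,0]*z,(v-K[1,2])/K[1,1]*z,z],-1)
    W=(P-c["t"])@c["R"]; W[z<=0]=np.nan
    return W
def save(c,name): cv2.imwrite("pics/"+name,c["color"][:,:,::-1])
def plane(c,uv,h):
    uv=np.atleast_2d(np.array(uv,float)); K=c["K"]
    d=np.c_[(uv[:,0]-K[0,2])/K[0,0],(uv[:,1]-K[1,2])/K[1,1],np.ones(len(uv))]@c["R"]
    o=-c["R"].T@c["t"]; s=(h-o[2])/d[:,2]; return o+d*s[:,None]
E
python3 - <<'E'
from h import *
print(robot.tip_reach, sensors.read_state())
for n in ("scene","top"):
    c=cam(n); save(c,n+"0.png"); np.savez(n+"0.npz",**{k:np.array(v) for k,v in c.items()}); print(n,-c["R"].T@c["t"],c["K"])
E
```

```text
pics
0.014 {'t': 0.0, 'q': array([-1.38940531e+00,  1.31147795e-01,  1.48927201e+00,  5.64175427e-06,
        1.52297912e+00, -8.53979308e-02]), 'dq': array([-4.38526551e-04,  1.44854475e-03, -2.26981558e-04, -1.31279575e-03,
        3.38710445e-06,  1.49330396e-03]), 'joint_torque': array([-7.74802938e-04, -5.59858167e+01, -4.91762853e+01,  7.66673614e-02,
        3.60589894e-02, -9.73327769e-05]), 'tool_pos': array([ 0.15810914, -0.57823891,  0.23159939]), 'orientation': array([-3.11189481e+00, -4.17588955e-01,  1.27213329e-04]), 'force': array([0.64978106, 0.21234619, 0.30201015]), 'wrist_torque': array([-0.04445012,  0.03449008,  0.00895319]), 'opening': 0.09305410058276638}
scene [-0.38222945  0.75704152  0.65542754] [[451.43761762   0.         313.57216824]
 [  0.         451.43761762 207.47671922]
 [  0.           0.           1.        ]]
top [ 0.22455361 -0.15907298  1.48026505] [[498.60306301   0.         314.88955237]
 [  0.         498.60306301 197.00672078]
 [  0.           0.           1.        ]]
```

View pics/scene0.png

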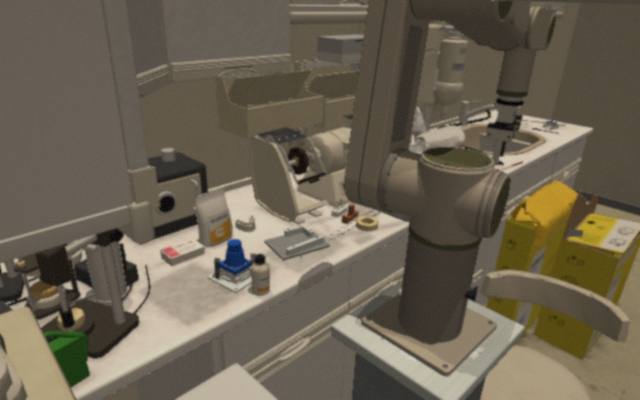

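View pics/top0.png

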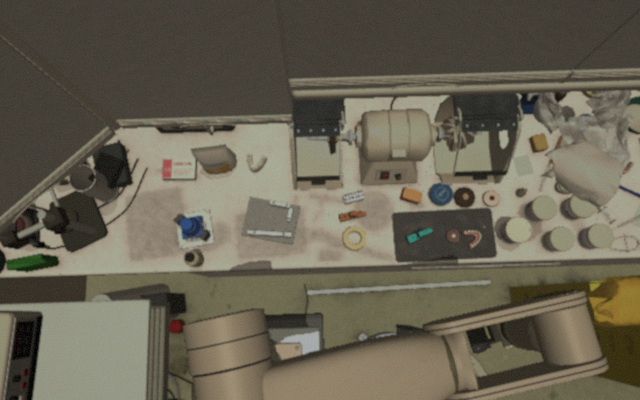

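The scene view shows the nest at about (235,265), the frame at (297,243) and the wedge at (350,213). In the top view the nest is at (193,228), the frame at (271,219), the brown wedge at (352,215), and the turquoise look-alike at (419,235). I'll zoom in next.

Run:
```python
import numpy as np,cv2
c=np.load("top0.npz")["color"][:,:,::-1]
a=cv2.resize(c[185:275,160:310],None,fx=5,fy=5,interpolation=cv2.INTER_CUBIC); cv2.imwrite("pics/tz1.png",a)
a=cv2.resize(c[180:270,330:440],None,fx=6,fy=6,interpolation=cv2.INTER_CUBIC); cv2.imwrite("pics/tz2.png",a)
c=np.load("scene0.npz")["color"][:,:,::-1]
a=cv2.resize(c[190:310,190:390],None,fx=4,fy=4,interpolation=cv2.INTER_CUBIC); cv2.imwrite("pics/sz1.png",a)
```

```text
(no output)
```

View pics/tz1.png

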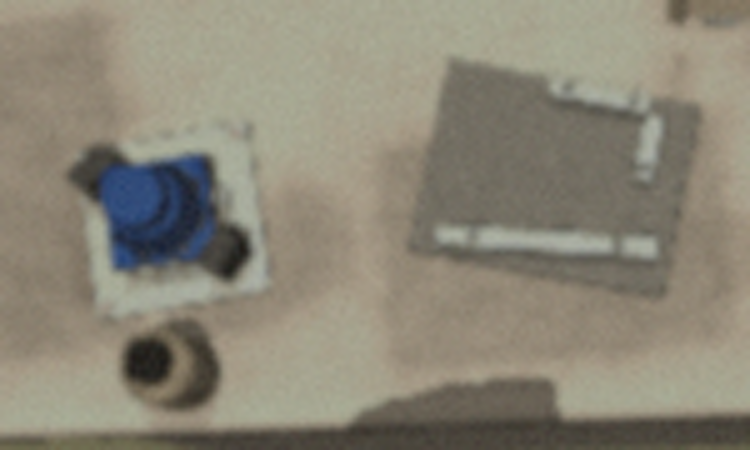

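View pics/tz2.png

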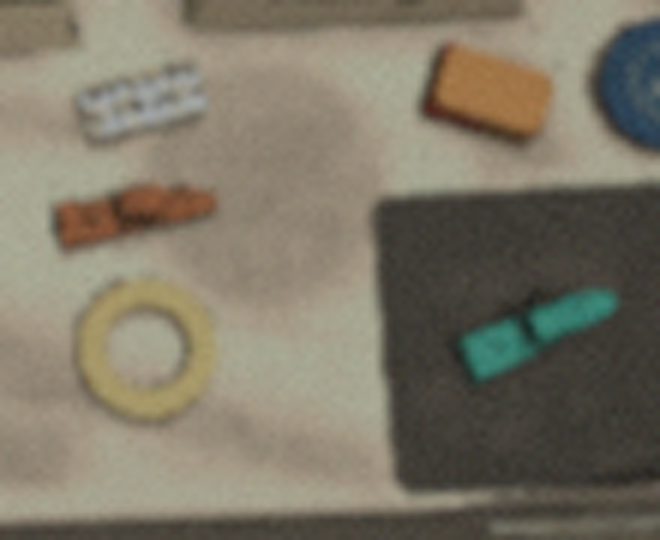

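View pics/sz1.png

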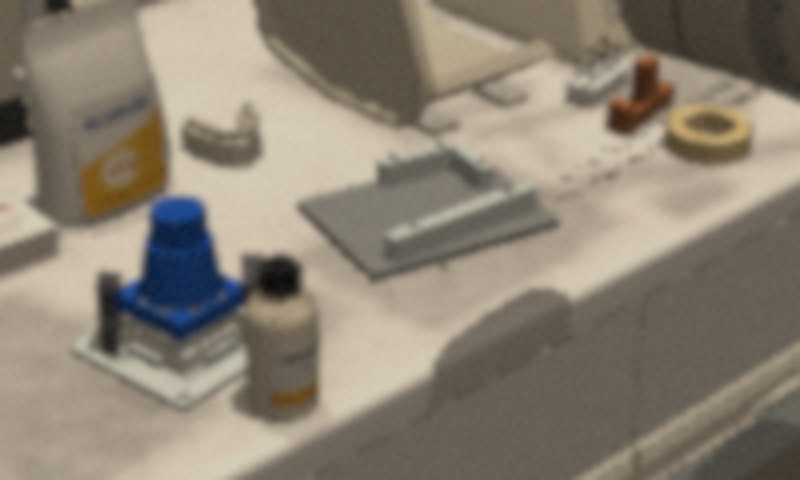

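```bash
cat > m1.py <<'E'
from h import *
def load(f): 
    d=np.load(f); return {k:d[k] for k in d.files}
E
python3 - <<'E'
from m1 import *
c=load("top0.npz"); W=cloud(c)
r=lambda b: W[b[0]:b[1],b[2]:b[3]].reshape(-1,3)
# table noise
for b in [(200,210,215,235),(212,220,255,268),(250,258,330,342)]:
    p=r(b); print(b,np.nanmean(p,0),np.nanstd(p[:,2]))
np.set_printoptions(precision=0,suppress=True,linewidth=250)
print((W[214:246,172:216,2]*1000))
print(plane(c,[[193,228]],0.1)*1000)
s=load("scene0.npz"); V=cloud(s); print((V[236:292:2,210:254:2,2]*1000))
E
```

```text
(200, 210, 215, 235) [ 5.14702318e-01  1.13644119e-01 -5.01277608e-05] 0.0031520805665657754
(212, 220, 255, 268) [0.47602344 0.00257048 0.00835707] 0.0033496929966988676
(250, 258, 330, 342) [ 3.56475223e-01 -2.16161519e-01  9.43156001e-05] 0.003265930640390207
[[ 0.  1.  2. ...  0.  2.  1.]
 [-4.  3.  5. ...  6.  2. -2.]
 [ 1.  1. -7. ... -8. -1.  3.]
 ...
 [ 2.  0.  4. ...  5. -2. -2.]
 [ 1. nan  1. ...  0.  2. -9.]
 [-0. -0.  3. ... -1.  0.  8.]]
[[431. 183. 100.]]
[[ 36.  33.  32.  30.  26.  23.  21.  21.  19.  16.   8.   2.   4.   3.   2.   0.   2.   0.  -1.   2.   1.   2.]
 [ 27.  26.  26.  23.  21.  20.  17.  14.  10.   2.   1.   1.   1.   3.   0.  -1.   1.   2.  -1.   2.  -0.   1.]
 [ 23.  21.  22.  18.  16.  17.  10.   4.   4.   1. 103. 103. 103. 102. 102.   3.   1.   2.  -1.   1.   2.   1.]
 [ 17.  16.  10.  12.   5.  -1.   1.   0.  -1. 102. 104. 103. 102. 104. 104. 104.  -1.  -0.   5.  -1.   0.   1.]
 [  9.   6.   6.   1.   0.  -1.   2.   2.  -0. 103. 103. 103. 101. 103. 104.  99.   3.   3.   1.   2.   1.  -1.]
 [  1.   1.   0.  -1.   2.   0.   1.  -1.   1.  96.  98.  99.
[... 1838 characters left out ...]
   8.   5.   7.  45.]
 [  0.   2.   7.   7.   7.   5.   6.  10.   8.  14.  10.  13.  14.  16.  12.  10.  10.   7.   7.   6.   7.  38.]
 [ -0.   3.   2.   5.   5.   6.   7.   7.   9.   6.   7.   8.   8.  10.   7.   7.   5.   6.   7.   7.   6.  34.]
 [  2.   1.   2.  -1.  -0.   3.   7.   8.   7.   5.   6.   8.   5.   5.   7.   5.   6.   8.   5.   3.   2.  27.]
 [  2.   1.  -0.  -1.   0.   2.   1.   4.   5.   7.   6.   5.   7.   5.   6.   8.   8.   4.   3.   2.   1.  24.]
 [ -0.   1.   1.   2.   1.   1.  -0.  -0.   1.   3.   5.   6.   8.   9.   7.   4.   2.   1.  -1.  -2.  -1.  16.]
 [  1.   0.  -1.   2.  -1.   1.  -0.   1.   1.   2.   1.   5.  nan   7.   4.  -2.   1.   2.  -2.   0.   2.   9.]]
```

```bash
cat > m2.py <<'E'
from m1 import *
import sys
def boss(c,zmin,zmax,xy,r=.04):
    W=cloud(c); m=(W[...,2]>zmin)&(W[...,2]<zmax)&(np.hypot(W[...,0]-xy[0],W[...,1]-xy[1])<r)
    p=W[m]; return p
def rect(c,mask_fn,box,h,up=4):
    r0,r1,c0,c1=box
    im=cv2.GaussianBlur(c["color"],(0,0),0.8)[r0:r1,c0:c1]
    big=cv2.resize(im,None,fx=up,fy=up,interpolation=cv2.INTER_CUBIC)
    m=mask_fn(big).astype(np.uint8)
    cs,_=cv2.findContours(m,cv2.RETR_EXTERNAL,cv2.CHAIN_APPROX_NONE)
    k=max(cs,key=cv2.contourArea)[:,0,:].astype(float)
    uv=(k+.5)/up-.5+[c0,r0]
    return plane(c,uv,h)[:,:2],m
E
python3 - <<'E'
from m2 import *
np.set_printoptions(precision=4,suppress=True)
for n in ("top","scene"):
    c=load(n+"0.npz")
    p=boss(c,.096,.11,(.43,.183)); print(n,"boss top",len(p),np.median(p,0),p.min(0),p.max(0))
    hsv=cv2.cvtColor(c["color"],cv2.COLOR_RGB2HSV)
    W=cloud(c)
    # wedge
    m=(hsv[...,0]<13)&(hsv[...,1]>120)&(np.hypot(W[...,0]-.45,W[...,1]+.25)<.08); print("wedge px",m.sum(),np.nanmean(W[m],0)); 
    q=W[m&(W[...,2]>.042)]; print("grip top",len(q),np.nanmean(q,0),q.min(0) if len(q) else 0,q.max(0) if len(q) else 0)
c=load("top0.npz")
im=c["color"]; 
for (v,u) in [(205,290),(235,245),(219,260),(240,285),(231,270),(195,230)]: print(v,u,im[v-1:v+2,u-1:u+2].reshape(-1,3).mean(0))
E
```

```text
top boss top 118 [0.442  0.2023 0.102 ] [0.4254 0.1854 0.0962] [0.4576 0.2191 0.1091]
wedge px 118 [ 0.4654 -0.2646  0.0287]
grip top 30 [ 0.4657 -0.2695  0.0519] [ 0.4595 -0.2781  0.0456] [ 0.4734 -0.2606  0.0579]
scene boss top 101 [0.4393 0.2042 0.1021] [0.426  0.186  0.0961] [0.4597 0.2213 0.1048]
wedge px 115 [ 0.4629 -0.2582  0.0244]
grip top 15 [ 0.4642 -0.2643  0.0492] [ 0.4568 -0.276   0.042 ] [ 0.4715 -0.2546  0.0543]
205 290 [135.4444 133.1111 120.1111]
235 245 [118.     111.3333  97.7778]
219 260 [114.6667 110.      98.3333]
240 285 [115.3333 109.8889  98.2222]
231 270 [137.6667 138.     126.7778]
195 230 [165.5556 162.5556 142.1111]
```

Run:
```python
from m2 import *
np.set_printoptions(precision=4,suppress=True)
# frame via depth: points z in 5..35 region; both views; merged footprints
for n in ("top","scene"):
    c=load(n+"0.npz"); 
    z=c["range_z"].copy(); z=cv2.GaussianBlur(cv2.medianBlur(z,3),(0,0),.7) ; c2=dict(c); c2["range_z"]=z
    W=cloud(c2)
    reg=(abs(W[...,0]-.455)<.12)&(abs(W[...,1]-.03)<.125)
    m=(reg&(W[...,2]>.0043)&(W[...,2]<.04)).astype(np.uint8)
    m=cv2.morphologyEx(m,cv2.MORPH_OPEN,np.ones((3,3),np.uint8))
    cs,_=cv2.findContours(m,cv2.RETR_EXTERNAL,cv2.CHAIN_APPROX_NONE); k=max(cs,key=cv2.contourArea)
    xy=plane(c,k[:,0,:],.006)[:,:2].astype(np.float32)
    print(n,"depth frame",cv2.minAreaRect(xy*1000))
    cv2.imwrite(f"pics/fm_{n}.png",cv2.resize(m*255,None,fx=1.2,fy=1.2))
    # rail tops
    reg=(abs(cloud(c)[...,0]-.455)<.12)&(abs(cloud(c)[...,1]-.03)<.125)
c=load("top0.npz")
def f(b):
    g=b.astype(float).mean(-1); sat=b.max(-1).astype(float)-b.min(-1); 
    return (g<126)
xy,m=rect(c,f,(190,250,235,310),.008)
cv2.imwrite("pics/fc.png",m*255)
print("col frame",cv2.minAreaRect((xy*1000).astype(np.float32)))
```

```text
top depth frame ((462.6305236816406, -23.735015869140625), (154.0717010498047, 122.69377136230469), 77.92440795898438)
scene depth frame ((479.9919738769531, -33.57653045654297), (166.0964813232422, 161.9090118408203), 76.62281036376953)
col frame ((454.4967041015625, -36.0859375), (188.50192260742188, 127.36543273925781), 78.28561401367188)
```

View pics/fc.png

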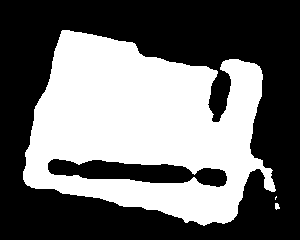

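```bash
cat > ortho.py <<'E'
from m2 import *
def ortho(c,o,psi,h,xr,yr,s=.0005,chan=None):
    xs=np.arange(xr[0],xr[1],s); ys=np.arange(yr[0],yr[1],s)
    X,Y=np.meshgrid(xs,ys[::-1]); 
    P=np.stack([o[0]+np.cos(psi)*X-np.sin(psi)*Y,o[1]+np.sin(psi)*X+np.cos(psi)*Y,np.full_like(X,h)],-1)
    q,_=cv2.projectPoints(P.reshape(-1,3),c["rvec"],c["t"],c["K"],None); q=q.reshape(X.shape+(2,)).astype(np.float32)
    return cv2.remap(c["color"],q[...,0],q[...,1],cv2.INTER_CUBIC),xs,ys[::-1]
E
python3 - <<'E'
from ortho import *
o=(.4541,-.0398); psi=np.deg2rad(-102)
c=load("top0.npz")
for i,h in enumerate((.008,.027)):
    im,xs,ys=ortho(c,o,psi,h,(-.12,.085),(-.08,.09))
    im=im[:,:,::-1].copy()
    def pt(x,y): return (int((x/1000+.12)/.0005),int((.09-y/1000)/.0005))
    L=[[(-95,-54),(60,-54),(60,64),(-95,64)]] if i==0 else [[(-30,50),(32,50)],[(30,10),(30,50)],[(-76,-37.5),(52,-21.5)]]
    for l in L:
        for a,b in zip(l,l[1:]+l[:1]): cv2.line(im,pt(*a),pt(*b),(0,0,255),1)
    cv2.imwrite(f"pics/or{i}.png",cv2.resize(im,None,fx=1.8,fy=1.7))
s=load("scene0.npz")
for i,h in enumerate((.008,.027)):
    im,xs,ys=ortho(s,o,psi,h,(-.12,.085),(-.08,.09))
    im=im[:,:,::-1].copy()
    L=[[(-95,-54),(60,-54),(60,64),(-95,64)]] if i==0 else [[(-30,50),(32,50)],[(30,10),(30,50)],[(-76,-37.5),(52,-21.5)]]
    for l in L:
        for a,b in zip(l,l[1:]+l[:1]): cv2.line(im,pt(*a),pt(*b),(0,0,255),1)
    cv2.imwrite(f"pics/os{i}.png",im)
a=[cv2.resize(cv2.imread(f"pics/{n}.png"),(395,290)) for n in("or0","or1","os0","os1")]
cv2.imwrite("pics/oall.png",np.vstack([np.hstack(a[:2]),np.hstack(a[2:])]))
E
```

```text
(no output)
```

View pics/oall.png

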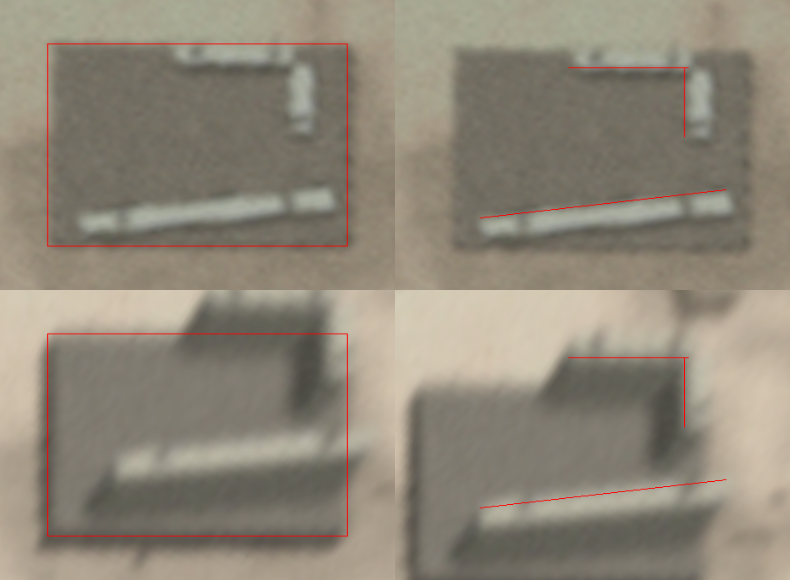

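```bash
cat > edges.py <<'E'
from ortho import *
def edge(c,o,psi,h,kind,at,lo,hi,sign,win=.007,n=40):
    """edge at local x=at (kind 'x') or y=at, along lo..hi; sign: +1 if intensity rises with coord. returns fit offset at mid (mm), slope"""
    t=np.linspace(lo,hi,n); d=np.arange(-win,win,.00025)
    T,D=np.meshgrid(t,d,indexing="ij")
    X,Y=(at+D,T) if kind=='x' else (T,at+D)
    P=np.stack([o[0]+np.cos(psi)*X-np.sin(psi)*Y,o[1]+np.sin(psi)*X+np.cos(psi)*Y,np.full_like(X,h)],-1)
    q,_=cv2.projectPoints(P.reshape(-1,3),c["rvec"],c["t"],c["K"],None); q=q.reshape(X.shape+(2,)).astype(np.float32)
    g=cv2.remap(c["color"].astype(np.float32).mean(-1),q[...,0],q[...,1],cv2.INTER_LINEAR)
    g=cv2.GaussianBlur(g,(0,0),sigmaX=3,sigmaY=3,borderType=cv2.BORDER_REPLICATE)
    gr=np.gradient(g,axis=1)*sign
    gr=np.clip(gr,0,None)
    k=gr.argmax(1); e=d[k]; 
    pts=np.stack([t,e],1).astype(np.float32)
    vx,vy,x0,y0=cv2.fitLine(pts,cv2.DIST_HUBER,0,.001,.001).ravel()
    mid=(lo+hi)/2
    return (y0+(mid-x0)*vy/vx)*1000, np.rad2deg(np.arctan(vy/vx)), np.std(e)*1000
E
python3 - <<'E'
from edges import *
o=(.4541,-.0398); psi=np.deg2rad(-102)
for n in("top","scene"):
    c=load(n+"0.npz"); print(n)
    print("left ",edge(c,o,psi,.008,'x',-.095,-.045,.055,-1))
    print("right",edge(c,o,psi,.008,'x',.060,-.045,.055,1))
    print("bot  ",edge(c,o,psi,.008,'y',-.054,-.085,.05,-1))
    print("top  ",edge(c,o,psi,.008,'y',.064,-.085,-.035,1))
    print("fence",edge(c,o,psi,.027,'y',.050,-.025,.025,1,.006))
    print("stop ",edge(c,o,psi,.027,'x',.030,.015,.045,1,.006))
# rail
    print("rail y in rotated frame")
    a=np.arctan(1/8); R=lambda x,y:(o[0]+np.cos(psi)*x-np.sin(psi)*y,o[1]+np.sin(psi)*x+np.cos(psi)*y)
    print(edge(c,R(-.012,-.0295),psi+a,.027,'y',0,-.055,.055,-1,.006))
E
```

```text
top
left  (np.float32(1.1500564), np.float32(0.92887646), np.float64(0.5822571918834498))
right (np.float32(3.9243987), np.float32(0.16825867), np.float64(0.5198782910451257))
bot   (np.float32(-2.6501596), np.float32(-0.6940439), np.float64(0.6584783595532967))
top   (np.float32(0.22347303), np.float32(-2.3015378), np.float64(0.677512684383105))
fence (np.float32(-0.61875), np.float32(-0.35545278), np.float64(0.32106998847603335))
stop  (np.float32(2.289572), np.float32(1.2943115), np.float64(0.4558217167928711))
rail y in rotated frame
(np.float32(-1.0759622), np.float32(-0.6225716), np.float64(0.6064432681628189))
scene
left  (np.float32(-4.4347453), np.float32(1.334785), np.float64(0.6144102863722259))
right (np.float32(0.124462895), np.float32(-0.91097635), np.float64(2.8266311662472012))
bot   (np.float32(-5.870792), np.float32(-0.11607208), np.float64(0.12358574958303253))
top   (np.float32(1.0124516), np.float32(0.7949053), np.float64(0.49434299833213013))
fence (np.float32(0.7762906), np.float32(0.09612872), np.float64(0.9674184397146881))
stop  (np.float32(0.30461943), np.float32(5.047002), np.float64(0.8426149773176367))
rail y in rotated frame
(np.float32(2.0805447), np.float32(0.8314491), np.float64(0.6427480066091226))
```

Run:
```python
from edges import *
psi=np.deg2rad(-102.4); o=(.4541,-.0398)
c=load("scene0.npz")
for h in (0,.008):
  for s in (1,-1):
    print(h,s,"left ",edge(c,o,psi,h,'x',-.095,-.045,.055,s))
    print(h,s,"bot  ",edge(c,o,psi,h,'y',-.054,-.085,.05,s))
print("top  ",edge(c,o,psi,.008,'y',.064,-.085,-.035,1))
for n in("top","scene"):
    c=load(n+"0.npz"); W=cloud(c).reshape(-1,3); d=W[:,:2]-o
    L=np.c_[d@[np.cos(psi),np.sin(psi)],d@[-np.sin(psi),np.cos(psi)]]*1000; z=W[:,2]*1000
    m=(z>21)&(z<33)&(L[:,0]>-90)&(L[:,0]<58)&(L[:,1]>-50)&(L[:,1]<62)
    p=L[m]; 
    for nm,k in (("fence",(p[:,1]>45)&(p[:,0]<27)),("stop",(p[:,0]>27)&(p[:,1]>10)&(p[:,1]<45)),("rail",p[:,1]<-10)):
        q=p[k]; print(n,nm,len(q),q.mean(0),q.min(0),q.max(0), np.rad2deg(np.arctan(np.polyfit(q[:,0],q[:,1],1)[0])))
```

```text
0 1 left  (np.float32(-5.481981), np.float32(-2.1295633), np.float64(5.953924651018021))
0 1 bot   (np.float32(-7.0), np.float32(-1.7025092e-09), np.float64(8.673617379884035e-16))
0 -1 left  (np.float32(1.6490419), np.float32(0.21407941), np.float64(0.3852251776558748))
0 -1 bot   (np.float32(2.7250001), np.float32(3.664388e-08), np.float64(0.17853571071357138))
0.008 1 left  (np.float32(3.4084077), np.float32(1.2356713), np.float64(0.6896557112066867))
0.008 1 bot   (np.float32(1.5692041), np.float32(0.4633869), np.float64(0.40620192023179835))
0.008 -1 left  (np.float32(-4.49622), np.float32(0.9945476), np.float64(0.4772561550153129))
0.008 -1 bot   (np.float32(-5.79533), np.float32(0.024934128), np.float64(0.11924240017711832))
top   (np.float32(0.0714293), np.float32(0.11398366), np.float64(0.5706356105256668))
top fence 75 [-0.76384134 53.37075019] [-28.79445145  47.33998039] [26.66463251 59.73810275] 0.21645372185797349
top stop 46 [37.22605037 28.29536664] [31.23280319 11.01937445] [43.05324585 44.59263607] -11.16694791431416
top rail 178 [-10.50573962 -37.95745058] [-74.87817158 -49.99994953] [ 52.35004606 -25.68352829] 6.82512004160151
scene fence 68 [-2.42861564 53.03750974] [-28.97833176  46.96919387] [26.75332243 61.8194004 ] -1.1836878430868567
scene stop 34 [34.34830589 26.71691856] [28.1728559  10.77845463] [41.05190106 44.95092446] 1.037496825642439
scene rail 163 [-14.5479242  -37.92015433] [-77.49656251 -49.29772294] [ 55.08271504 -20.02724085] 6.882130737126536
```

Run:
```python
from edges import *
psi=np.deg2rad(8); o=(.4410,.2030)
# local frame; world x up in image. plate half 52
for n in("top","scene"):
    c=load(n+"0.npz"); print(n)
    for k in 'xy':
        for s in (1,-1):
            for lo,hi in ((-.045,.045),):
                print(k,s,edge(c,o,psi,.006,k,s*.052,lo,hi,-s,.008))
    ims=[]
    for h,b in((.006,52),(.044,30)):
        im,xs,ys=ortho(c,o,psi,h,(-.07,.07),(-.07,.07)); im=im[:,:,::-1].copy()
        f=lambda x,y:(int((x/1000+.07)/.0005),int((.07-y/1000)/.0005))
        cv2.rectangle(im,f(-b,b),f(b,-b),(0,0,255),1); cv2.circle(im,f(0,0),3,(0,255,255),1); ims.append(cv2.resize(im,None,fx=1.35,fy=1.0) if 0 else im)
    cv2.imwrite(f"pics/rk_{n}.png",np.hstack(ims))
```

```text
top
x 1 (np.float32(-2.6154723), np.float32(-6.7923), np.float64(3.5202039624857))
x -1 (np.float32(2.0391834), np.float32(-2.0121343), np.float64(4.707536344788008))
y 1 (np.float32(-3.3323517), np.float32(-5.260187), np.float64(3.1272741725023114))
y -1 (np.float32(1.192548), np.float32(2.0544567), np.float64(0.7997802432543587))
scene
x 1 (np.float32(-2.291633), np.float32(-2.231007), np.float64(5.956479533877378))
x -1 (np.float32(1.1585143), np.float32(10.191244), np.float64(5.21055119445151))
y 1 (np.float32(-1.0879892), np.float32(0.82503486), np.float64(0.3757804378889357))
y -1 (np.float32(-3.7812502), np.float32(10.157075), np.float64(5.521318767966586))
```

View pics/rk_top.png

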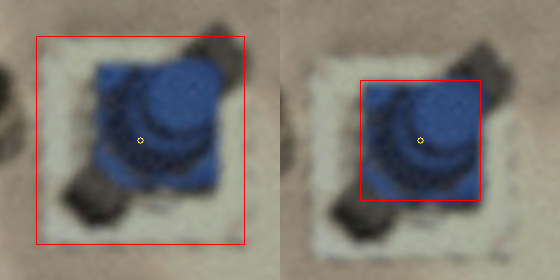

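View pics/rk_scene.png

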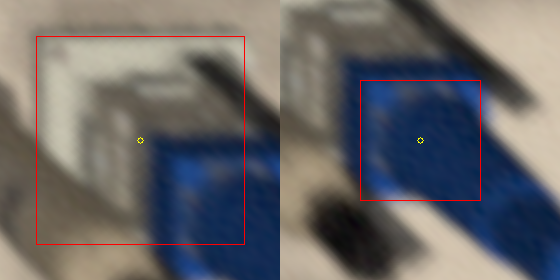

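Run:
```python
from edges import *
np.set_printoptions(precision=4,suppress=True)
c=load("top0.npz"); W=cloud(c)
def f(b):
    h=cv2.cvtColor(b,cv2.COLOR_RGB2HSV); return (h[...,0]<14)&(h[...,1]>95)
xy,m=rect(c,f,(205,225,332,372),.018,8)
print("wedge rect z18",cv2.minAreaRect((xy*1000).astype(np.float32)))
ys,xs=np.nonzero(m); uv=np.c_[(xs+.5)/8-.5+332,(ys+.5)/8-.5+205]; p=plane(c,uv,.018)[:,:2]; 
e,v=np.linalg.eigh(np.cov((p-p.mean(0)).T)); print("pca yaw",np.rad2deg(np.arctan2(*v[::-1,1])),p.mean(0))
cv2.imwrite("pics/wm.png",m*255)
o=(.466,-.269)
for yaw in(-81,):
    psi=np.deg2rad(yaw); ims=[]
    for n,h in(("top",.018),("top",.052),("scene",.0),("scene",.052)):
        cc=load(n+"0.npz"); im,_,_=ortho(cc,o,psi,h,(-.06,.06),(-.04,.04),.00033); im=im[:,:,::-1].copy()
        g=lambda x,y:(int((x/1000+.06)/.00033),int((.04-y/1000)/.00033))
        if h<.05: P=[(-40,9),(40,9),(40,-4),(-40,-14)]
        else: P=[(-11,7),(11,7),(11,-7),(-11,-7)]
        cv2.polylines(im,[np.array([g(*q) for q in P])],True,(255,0,0),1); ims.append(im)
cv2.imwrite("pics/wo.png",np.vstack([np.hstack(ims[:2]),np.hstack(ims[2:])]))
# rack yaw from foot edges
psi=np.deg2rad(9); o=(.442,.2025)
print("foot +x",edge(c,o,psi,.044,'x',.03,-.025,.01,1,.006)); print("foot +y",edge(c,o,psi,.044,'y',.03,-.028,.005,1,.006))
print("foot -y (z30)",edge(c,o,psi,.030,'y',-.03,-.005,.028,-1,.006)); print("foot -x z30",edge(c,o,psi,.030,'x',-.03,-.008,.028,-1,.006))
for a,b,s in(('x',.052,-1),('x',-.052,1),('y',.052,-1),('y',-.052,1)):
    lo,hi={'x.052':(-.045,.02),'x-.052':(-.0,.045),'y.052':(-.045,.015),'y-.052':(-.01,.045)}[a+("%.3f"%b).replace("0.",".")]
    print("rack",a,b,edge(c,o,psi,.006,a,b,lo,hi,s,.006))
for nm,zr,ctr,r in(("bottle",(.085,.11),(.37,.2),.06),("bur",(.03,.06),(.52,-.27),.05),("tape",(.012,.025),(.40,-.27),.06),("boss",(.096,.11),(.44,.2),.04)):
    mm=(W[...,2]>zr[0])&(W[...,2]<zr[1])&(np.hypot(W[...,0]-ctr[0],W[...,1]-ctr[1])<r); q=W[mm]; print(nm,len(q),q.min(0),q.max(0)) if len(q) else print(nm,0)
```

```text
wedge rect z18 ((468.65533447265625, -269.3086853027344), (21.328262329101562, 78.35099792480469), 11.453949928283691)
pca yaw 99.6721012308115 [ 0.4673 -0.2671]
foot +x (np.float32(-0.22632653), np.float32(0.56024414), np.float64(0.4426041544088808))
foot +y (np.float32(-0.6380168), np.float32(-2.7027159), np.float64(0.642261628933257))
foot -y (z30) (np.float32(-3.5014427), np.float32(-1.0633106), np.float64(0.40576894595323615))
foot -x z30 (np.float32(3.5841093), np.float32(-0.9422666), np.float64(1.586552374647621))
rack x 0.052 (np.float32(-1.7929717), np.float32(-0.07106413), np.float64(1.1884699985695903))
rack x -0.052 (np.float32(-0.054360427), np.float32(12.912681), np.float64(3.936904716906421))
rack y 0.052 (np.float32(-0.2722355), np.float32(-0.17159288), np.float64(0.2674386611916836))
rack y -0.052 (np.float32(2.0955963), np.float32(1.4136128), np.float64(0.4399928976699514))
bottle 94 [0.3375 0.1836 0.0852] [0.4291 0.2127 0.1059]
bur 65 [ 0.4708 -0.302   0.0308] [ 0.5586 -0.2294  0.0566]
tape 283 [ 0.3659 -0.3043  0.0121] [ 0.4589 -0.2363  0.0248]
boss 118 [0.4254 0.1854 0.0962] [0.4576 0.2191 0.1091]
```

View pics/wo.png

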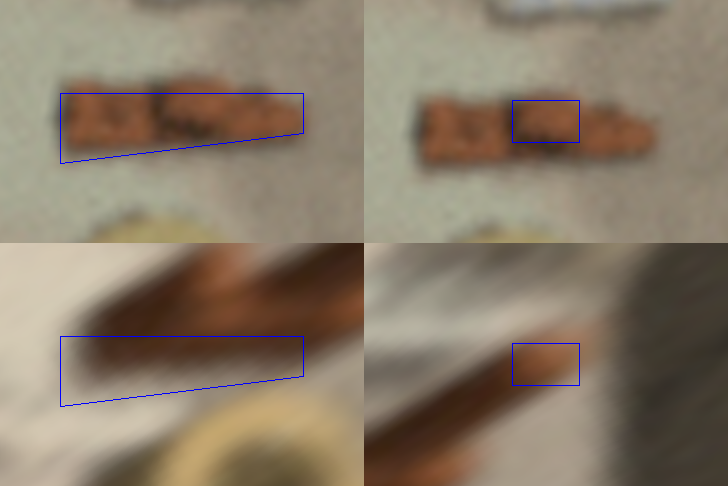

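Run:
```python
from edges import *
o=(.467,-.269)
c=load("top0.npz")
sat=cv2.cvtColor(c["color"],cv2.COLOR_RGB2HSV)[...,1]
d=dict(c); d["color"]=np.repeat(sat[...,None],3,2)
for yaw in(-83,-86):
    psi=np.deg2rad(yaw); a=np.arctan(1/8)
    print(yaw,"upper body z18",edge(d,o,psi,.018,'y',.009,.012,.036,-1,.007), "heel upper z26",edge(d,o,psi,.026,'y',.009,-.039,-.029,-1,.007))
    print("whole upper z22", edge(d,o,psi,.020,'y',.009,-.038,.034,-1,.008))
    o2=(o[0]+np.sin(psi)*.009,o[1]-np.cos(psi)*.009)
    print("lower z0 rot",edge(d,o2,psi+a,.0,'y',0,-.037,.025,1,.008),edge(d,o2,psi+a,.0,'y',0,-.037,-.0,1,.008))
    print("heel end z26",edge(d,o,psi,.026,'x',-.04,-.012,.007,1,.008),"thin end z18",edge(d,o,psi,.018,'x',.04,-.003,.005,-1,.008))
psi=np.deg2rad(-84.5);ims=[]
for n,h in(("top",.018),("top",.052),("top",0),("scene",0)):
    cc=load(n+"0.npz"); im,_,_=ortho(cc,o,psi,h,(-.06,.06),(-.04,.04),.00033); im=im[:,:,::-1].copy()
    g=lambda x,y:(int((x/1000+.06)/.00033),int((.04-y/1000)/.00033))
    if h<.05: P=[(-40,9),(40,9),(40,-4),(-40,-14)]
    else: P=[(-11,7),(11,7),(11,-7),(-11,-7)]
    cv2.polylines(im,[np.array([g(*q) for q in P])],True,(255,0,0),1); ims.append(im)
cv2.imwrite("pics/wo2.png",np.vstack([np.hstack(ims[:2]),np.hstack(ims[2:])]))
```

```text
-83 upper body z18 (np.float32(-0.316119), np.float32(-16.083158), np.float64(2.115382648600486)) heel upper z26 (np.float32(-0.22616264), np.float32(-5.8260207), np.float64(0.30714155938264065))
whole upper z22 (np.float32(0.721181), np.float32(0.3950766), np.float64(1.7140959716421962))
lower z0 rot (np.float32(3.437109), np.float32(-2.3045013), np.float64(0.8301919958660172)) (np.float32(3.869954), np.float32(-2.8590722), np.float64(0.6287077520597314))
heel end z26 (np.float32(1.2682337), np.float32(5.192442), np.float64(0.49623583103198066)) thin end z18 (np.float32(0.029960496), np.float32(-7.9449286), np.float64(0.9134199130191992))
-86 upper body z18 (np.float32(0.91606444), np.float32(-13.631875), np.float64(1.789683980483707)) heel upper z26 (np.float32(-2.0125), np.float32(-3.1324165), np.float64(0.1763341997458237))
whole upper z22 (np.float32(0.59190416), np.float32(3.4197233), np.float64(1.9363302920731285))
lower z0 rot (np.float32(3.1845977), np.float32(0.9251033), np.float64(0.5928941199742165)) (np.float32(2.751843), np.float32(-0.06957158), np.float64(0.2877037321620979))
heel end z26 (np.float32(1.4949397), np.float32(1.6745492), np.float64(0.5533985905294668)) thin end z18 (np.float32(0.3060392), np.float32(4.1120553), np.float64(0.17842628029525262))
```

View pics/wo2.png

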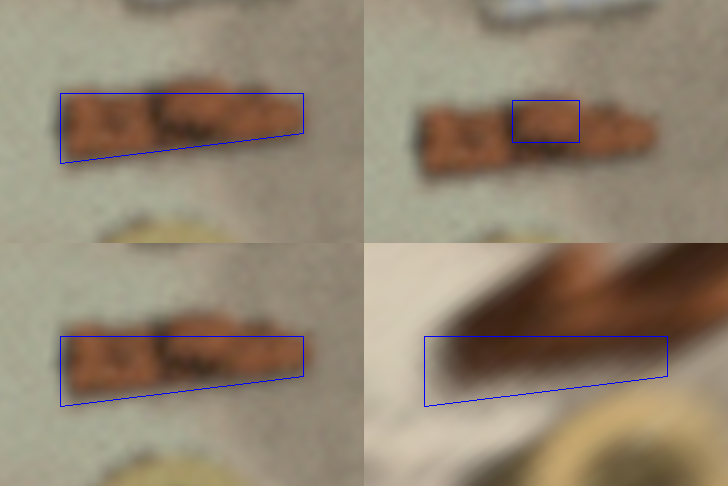

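Emit:
play_rows(series=[[[-1,0.05,0.04,0,0],[-1,0.09,0.08,0,0],[-1,0.13,0.12,0,0],[-1,0.17,0.16,0,0],[-1,0.2,0.2,0,0],[-1,0.23,0.24,0,0],[-1,0.25,0.285,0,0],[-1,0.26,0.33,0,0]]], force=50)

```text
t: 0.9
tool_pos: [0.41, -0.2725, 0.2322]
orientation: [-3.113, -0.418, 0.0]
force: [1.0, -0.2, 0.1]
opening: 0.0932
```

Emit:
play_rows(series=[[[-1,0,0.05,0,0],[-1,0,0.1,0,0],[-1,0,0.15,0,0],[-1,0,0.2,0,0],[-1,0,0.25,0,0],[-1,0,0.3,0,0],[-1,0.01,0.35,0,0],[-1,0.02,0.4,0,0]]])

```text
t: 1.7
tool_pos: [0.4283, 0.1257, 0.2327]
orientation: [3.114, 0.418, 0.001]
force: [1.7, -0.1, 0.6]
opening: 0.0928
```

Emit:
play_rows(series=[[[-1,0.004,0.04,0,0],[-1,0.004,0.0515,0,0],[-1,0.004,0.0515,-0.04,0],[-1,0.004,0.0515,-0.06,0],[-1,0.004,0.0515,-0.07,0],[-1,0.004,0.0515,-0.07,0],[-1,0.004,0.0515,-0.07,0]]])

```text
t: 2.4
tool_pos: [0.4332, 0.1747, 0.1636]
orientation: [-3.114, -0.417, -0.001]
force: [0.5, -0.7, 0.4]
opening: 0.0931
```

Run:
```python
from m1 import *
s=sensors.read_state(); print(s["tool_pos"],s["orientation"],s["force"],s["q"])
c=cam("top"); save(c,"t1.png"); a=c["color"][150:290,130:290,::-1]; cv2.imwrite("pics/t1z.png",cv2.resize(a,None,fx=4,fy=4,interpolation=cv2.INTER_CUBIC))
c=cam("scene"); a=c["color"][180:310,170:320,::-1]; cv2.imwrite("pics/s1z.png",cv2.resize(a,None,fx=4,fy=4,interpolation=cv2.INTER_CUBIC))
```

```text
[0.4331783  0.17474022 0.16358006] [-3.11374259e+00 -4.16798541e-01 -1.44859500e-03] [ 0.51307202 -0.67221464  0.43710791] [ 2.73632709e-01 -1.94623368e-01  1.93328423e+00 -5.29966199e-05
  1.40200777e+00  1.57830443e+00]
```

View pics/s1z.png

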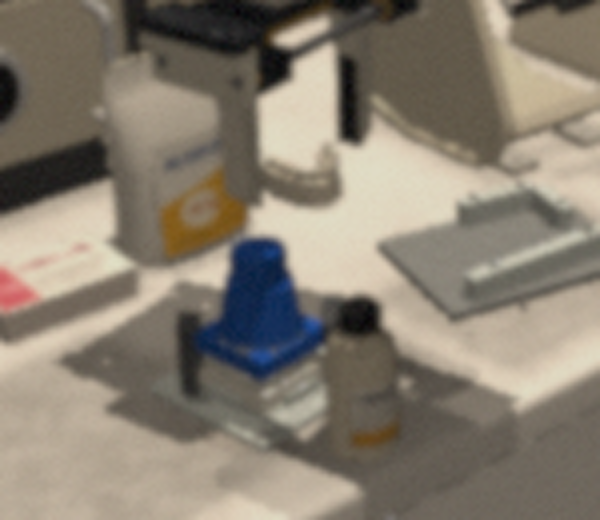

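The open gripper is near (250,80) in the crop, above and to one side of the blue cover (boss at 260,255). The arm stopped about 28 mm short because a row was speed-limited, so I'll correct from the measured pose.

Emit:
play_rows(series=[[[-1,0.009,0.028,0,0],[-1,0.009,0.028,0,0],[-1,0.009,0.028,0,0]]])

```text
t: 2.8
tool_pos: [0.4422, 0.2032, 0.1636]
orientation: [3.113, 0.419, 0.002]
force: [-0.1, 0.7, -0.1]
opening: 0.0932
```

Run:
```python
from m1 import *
s=sensors.read_state(); print(s["tool_pos"],s["orientation"],s["force"])
c=cam("top"); a=c["color"][180:280,150:260,::-1]; a=cv2.resize(a,None,fx=5,fy=5,interpolation=cv2.INTER_CUBIC)
c=cam("scene"); b=c["color"][190:310,180:300,::-1]; b=cv2.resize(b,(500,500),interpolation=cv2.INTER_CUBIC)[:500,:250*2]
cv2.imwrite("pics/c2.png",cv2.resize(np.hstack([a,b]),(790,380)))
```

```text
[0.44215886 0.2032058  0.16356668] [3.11345348e+00 4.19320017e-01 1.81031025e-03] [-0.11700507  0.65293151 -0.06563536]
```

View pics/c2.png

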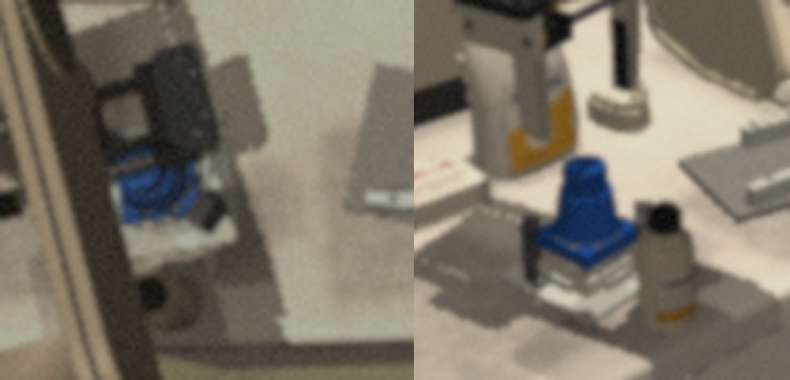

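The gripper sits centred over the boss (scene crop, 585,170). Descending now.

Emit:
play_rows(series=[[[-1,0,0,-0.03,0],[-1,0,0,-0.05,0],[-1,0,0,-0.06,0],[-1,0,0,-0.067,0],[-1,0,0,-0.067,0],[-1,0,0,-0.067,0]]])

```text
t: 3.5
tool_pos: [0.4423, 0.2031, 0.0966]
orientation: [-3.113, -0.418, -0.002]
force: [-0.1, 0.2, 0.1]
opening: 0.0931
```

Emit:
play_rows(series=[[[0.2,0,0,0,0],[0.5,0,0,0,0],[0.8,0,0,0,0],[0.8,0,0,0,0],[0.8,0,0,0,0],[0.8,0,0,0,0]]], force=10)

```text
t: 4.1
tool_pos: [0.4417, 0.2031, 0.0956]
orientation: [-3.114, -0.418, 0.0]
force: [0.1, 0.2, -0.2]
opening: 0.0496
```

Emit:
play_rows(series=[[[1,0,0,0,0],[1,0,0,0,0],[1,0,0,0,0],[1,0,0,0,0],[1,0,0,0,0]]])

```text
t: 4.6
tool_pos: [0.4417, 0.203, 0.0956]
orientation: [3.114, 0.418, 0.0]
force: [1.1, -1.8, -1.1]
opening: 0.0337
```

Emit:
play_rows(series=[[[1,0,0,0,0],[1,0,0,0,0],[1,0,0,0.0013,0],[1,0,0,0.002,0.05],[1,0,0,0.0026,0.1],[1,0,0,0.0032,0.15],[1,0,0,0.0032,0.15]]], force=45)

```text
t: 5.3
tool_pos: [0.4415, 0.2031, 0.0988]
orientation: [-3.073, -0.651, 0.001]
force: [1.0, -0.7, -0.9]
opening: 0.033
```

Run:
```python
from m1 import *
s=sensors.read_state(); print(s["tool_pos"],s["orientation"],s["force"],s["wrist_torque"],s["opening"])
c=cam("scene"); b=c["color"][220:310,190:300,::-1]; b=cv2.resize(b,(770,600),interpolation=cv2.INTER_CUBIC)
cv2.imwrite("pics/c3.png",b)
```

```text
[0.44150007 0.20314941 0.09879145] [-3.07314922e+00 -6.51243376e-01  5.39037292e-04] [ 0.95147211 -0.70267832 -0.94272752] [-0.05738193 -0.04473419  0.04451615] 0.03302412063873441
```

View pics/c3.png

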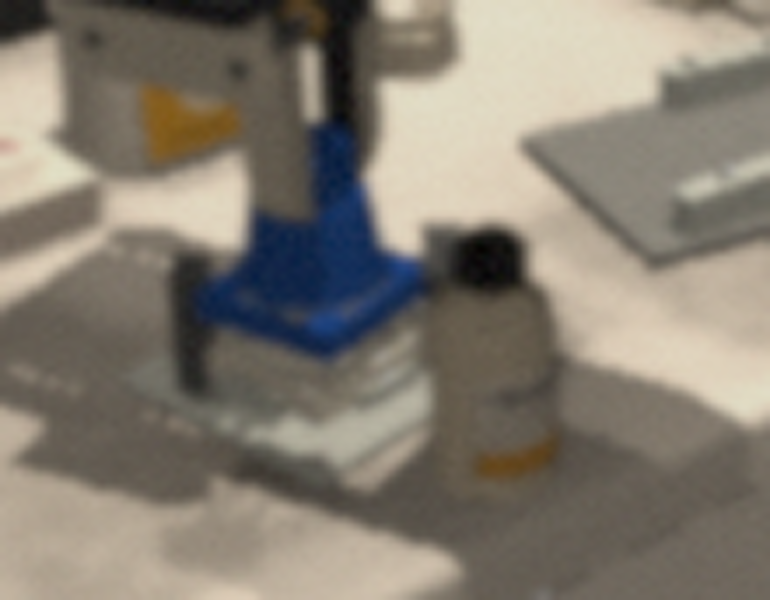

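The blue cover has turned with the gripper and lifted clear of the white one, and forces stay near 1 N. Continuing the twist.

Emit:
play_rows(series=[[[1,0,0,0.0012,0.1],[1,0,0,0.0024,0.2],[1,0,0,0.0032,0.28],[1,0,0,0.0034,0.38],[1,0,0,0.0034,0.48],[1,0,0,0.0034,0.58],[1,0,0,0.0034,0.7],[1,0,0,0.0034,0.7]]])

```text
t: 6.15
tool_pos: [0.4417, 0.203, 0.1022]
orientation: [2.664, 1.665, 0.0]
force: [1.1, -0.8, -0.9]
opening: 0.0333
```

Run:
```python
from m1 import *
s=sensors.read_state(); print(s["tool_pos"],s["orientation"],s["force"],s["wrist_torque"],s["opening"])
c=cam("scene"); b=c["color"][220:310,190:300,::-1]; b=cv2.resize(b,(770,600),interpolation=cv2.INTER_CUBIC)
cv2.imwrite("pics/c4.png",b)
```

```text
[0.44169904 0.20304104 0.10224198] [2.66389057e+00 1.66524201e+00 4.70155900e-05] [ 1.08651634 -0.78302217 -0.86393776] [-0.22009878 -0.20755326 -0.01140168] 0.0332704581705055
```

View pics/c4.png

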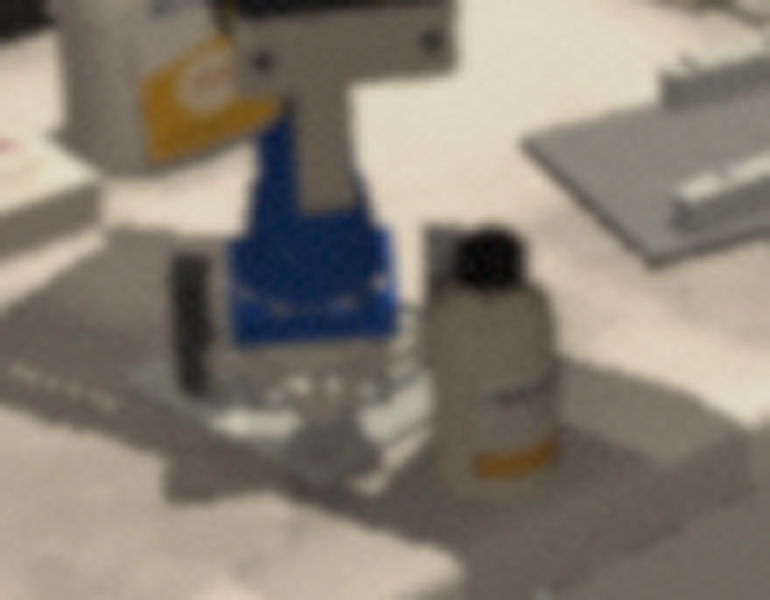

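The foot now shows its flat side between the two hooks, as expected at 0.85 rad. Lifting straight up.

Emit:
play_rows(series=[[[1,0,0,0.004,0],[1,0,0,0.01,0],[1,0,0,0.02,0],[1,0,0,0.035,0],[1,0,0,0.05,0],[1,0,0,0.07,0],[1,0,0,0.09,0],[1,0,0,0.09,0]]])

```text
t: 7.0
tool_pos: [0.4439, 0.2039, 0.1969]
orientation: [2.663, 1.663, 0.011]
force: [0.8, -0.2, -1.4]
opening: 0.0332
```

Run:
```python
from m1 import *
s=sensors.read_state(); print(s["tool_pos"],s["orientation"],s["force"],s["wrist_torque"],s["opening"])
c=cam("scene"); b=c["color"][200:310,180:310,::-1]; b=cv2.resize(b,(780,600),interpolation=cv2.INTER_CUBIC)
cv2.imwrite("pics/c5.png",b)
```

```text
[0.44390911 0.20387269 0.19688203] [2.66324827 1.66339122 0.01090458] [ 0.77597838 -0.15906517 -1.35409955] [-0.0675193  -0.07591271  0.07250123] 0.03321386256355019
```

View pics/c5.png

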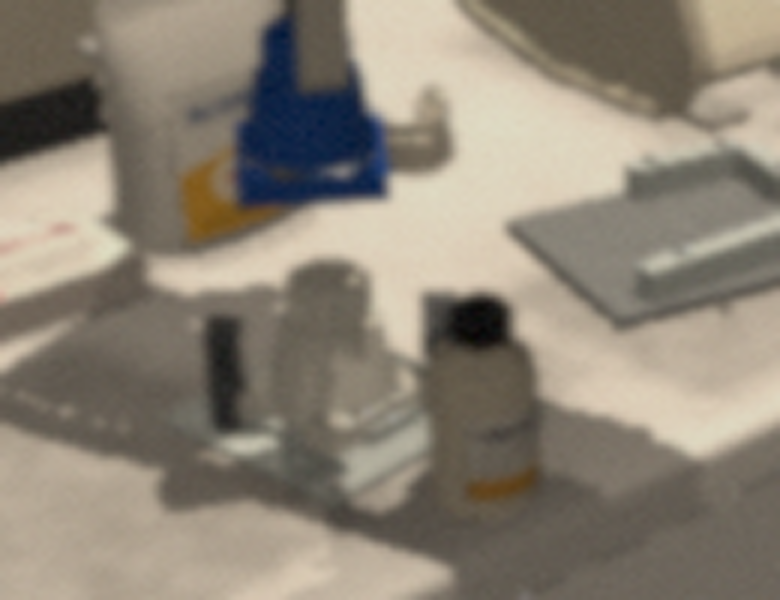

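White cover remains in the rack (330,360), blue is free (310,130). Carrying it to the frame.

Emit:
play_rows(series=[[[1,0.005,-0.03,0,0.05],[1,0.008,-0.07,0,0.11],[1,0.012,-0.11,0,0.17],[1,0.016,-0.15,0,0.23],[1,0.02,-0.19,0,0.29],[1,0.024,-0.22,0,0.34],[1,0.0267,-0.24,-0.01,0.358],[1,0.0267,-0.2455,-0.02,0.358]]])

```text
t: 7.85
tool_pos: [0.4682, -0.0443, 0.1713]
orientation: [-2.328, -2.11, 0.001]
force: [-0.4, 0.4, -1.5]
opening: 0.0336
```

Emit:
play_rows(series=[[[1,0,0,-0.03,0],[1,0,0,-0.05,0],[1,0,0,-0.05,0],[1,0,0,-0.05,0]]])

```text
t: 8.25
tool_pos: [0.4677, -0.0417, 0.1217]
orientation: [-2.324, -2.111, 0.002]
force: [0.1, -0.0, 0.1]
opening: 0.0334
```

Run:
```python
from m1 import *
s=sensors.read_state(); print(s["tool_pos"],s["orientation"],s["force"],s["opening"])
c=cam("top"); np.savez("top5.npz",**{k:np.array(v) for k,v in c.items()}); a=cv2.resize(c["color"][180:270,220:330,::-1],(440,360),interpolation=cv2.INTER_CUBIC)
c=cam("scene"); np.savez("scene5.npz",**{k:np.array(v) for k,v in c.items()}); b=cv2.resize(c["color"][190:290,250:350,::-1],(360,360),interpolation=cv2.INTER_CUBIC)
cv2.imwrite("pics/c6.png",np.hstack([a,b]))
```

```text
[ 0.46767884 -0.04174161  0.12169505] [-2.32397709e+00 -2.11143578e+00  1.60634937e-03] [ 0.11888161 -0.0415319   0.09271441] 0.03337231039227345
```

View pics/c6.png

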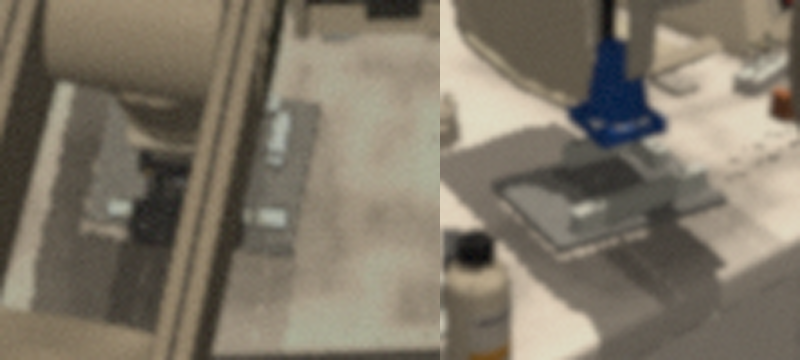

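```bash
cat > foot.py <<'E'
from m2 import *
def footedges(c,box,h,up=8):
    r0,r1,c0,c1=box
    big=cv2.resize(cv2.GaussianBlur(c["color"],(0,0),.6)[r0:r1,c0:c1],None,fx=up,fy=up,interpolation=cv2.INTER_CUBIC).astype(int)
    m=((big[...,2]-big[...,0])>25).astype(np.uint8)
    cols=np.nonzero(m.any(0))[0]
    bot=np.array([m.shape[0]-1-np.argmax(m[::-1,k]) for k in cols])
    j=bot.argmax(); 
    uv=np.c_[(cols+.5)/up-.5+c0,(bot+1)/up-.5+r0]
    P=plane(c,uv,h)[:,:2]
    res=[]
    for sl in (slice(int(.06*len(cols)),j-int(.07*len(cols))),slice(j+int(.07*len(cols)),int(.94*len(cols)))):
        q=P[sl]
        if len(q)<20: res.append(None);continue
        vx,vy,x0,y0=cv2.fitLine(q.astype(np.float32),cv2.DIST_HUBER,0,.0005,.001).ravel()
        a=np.rad2deg(np.arctan2(vy,vx))%90; res.append((round(float(a),2),len(q),np.linalg.norm(q[-1]-q[0])*1000))
    return res,P[j],uv[j]
E
python3 - <<'E'
from foot import *
print(footedges(load("scene0.npz"),(235,300,210,253),.030))
print(footedges(load("scene5.npz"),(190,235,275,315),.056))
E
```

```text
([(9.17, 97, np.float64(42.58672603662538)), (6.86, 95, np.float64(41.90555472394471))], array([0.41755765, 0.22486191]), array([234.4375, 274.125 ]))
([(69.31, 44, np.float64(40.72692115400882)), (85.59, 106, np.float64(47.00033607379121))], array([ 0.45381931, -0.00997312]), array([294.9375, 230.25  ]))
```

The cover hangs level over the frame, about 3 mm short of the stop and 6 mm short of the fence. The measured foot yaw of 77.5° matches the frame. Lowering now.

Emit:
play_rows(series=[[[1,0,0,-0.02,0],[1,0,0,-0.034,0],[1,0,0,-0.041,0],[1,0,0,-0.044,0],[1,0,0,-0.045,0],[1,0,0,-0.045,0]]])

```text
t: 8.95
tool_pos: [0.4687, -0.0425, 0.0777]
orientation: [2.325, 2.112, 0.0]
force: [0.2, 0.0, -0.6]
opening: 0.0332
```

Emit:
play_rows(series=[[[1,0,0,-0.001,0],[1,0,0,-0.0015,0],[1,0,0,-0.002,0],[1,0,0,-0.002,0]]])

```text
t: 9.35
tool_pos: [0.4684, -0.0424, 0.0753]
orientation: [2.325, 2.112, 0.0]
force: [-0.5, -0.2, -0.6]
opening: 0.0331
```

Emit:
play_rows(series=[[[1,0,0,-0.0005,0],[1,0,0,-0.001,0],[1,0,0,-0.001,0]]])

```text
t: 9.65
tool_pos: [0.4683, -0.0424, 0.0741]
orientation: [-2.325, -2.112, 0.0]
force: [-0.7, -0.7, -0.9]
opening: 0.0332
```

Emit:
play_rows(series=[[[1,0,0,-0.0005,0],[1,0,0,-0.001,0],[1,0,0,-0.001,0]]])

```text
t: 9.95
tool_pos: [0.4685, -0.0425, 0.0734]
orientation: [2.325, 2.112, 0.0]
force: [-0.9, -0.4, 1.5]
opening: 0.0332
```

Emit:
play_rows(series=[[[1,0.001,-0.0002,0.0003,0],[1,0.002,-0.0004,0.0003,0],[1,0.003,-0.0006,0.0003,0],[1,0.004,-0.0009,0.0003,0],[1,0.004,-0.0009,0.0003,0]]])

```text
t: 10.45
tool_pos: [0.4725, -0.0434, 0.0735]
orientation: [-2.325, -2.112, 0.0]
force: [-0.5, 0.6, -1.0]
opening: 0.0332
```

Emit:
play_rows(series=[[[1,0.0005,-0.0001,0,0],[1,0.001,-0.0002,0,0],[1,0.001,-0.0002,0,0]]])

```text
t: 10.75
tool_pos: [0.4734, -0.0435, 0.0735]
orientation: [2.325, 2.112, 0.0]
force: [0.4, 0.4, -1.4]
opening: 0.0331
```

Emit:
play_rows(series=[[[1,0.0005,-0.0001,0,0],[1,0.001,-0.0002,0,0],[1,0.001,-0.0002,0,0]]])

```text
t: 11.05
tool_pos: [0.4745, -0.0438, 0.0736]
orientation: [2.325, 2.112, 0.0]
force: [0.6, -0.2, -1.1]
opening: 0.0334
```

Emit:
play_rows(series=[[[1,0.0005,-0.0001,0,0],[1,0.001,-0.0002,0,0],[1,0.001,-0.0002,0,0]]])

```text
t: 11.35
tool_pos: [0.4753, -0.0439, 0.0735]
orientation: [-2.325, -2.112, 0.0]
force: [0.8, -0.2, -0.9]
opening: 0.0333
```

Emit:
play_rows(series=[[[1,0.0005,-0.0001,0,0],[1,0.001,-0.0002,0,0],[1,0.001,-0.0002,0,0]]])

```text
t: 11.65
tool_pos: [0.4756, -0.044, 0.0734]
orientation: [-2.324, -2.111, 0.002]
force: [-5.2, 0.6, 2.3]
opening: 0.033
```

Run:
```python
from m1 import *
s=sensors.read_state(); print(s["tool_pos"],s["force"],s["wrist_torque"])
c=cam("scene"); np.savez("scene6.npz",**{k:np.array(v) for k,v in c.items()}); b=cv2.resize(c["color"][200:275,255:355,::-1],(800,600),interpolation=cv2.INTER_CUBIC)
cv2.imwrite("pics/c7.png",b)
```

```text
[ 0.4756071  -0.04399814  0.07335045] [-5.18724757  0.56158941  2.25030012] [0.13480091 0.91667244 0.1035103 ]
```

View pics/c7.png

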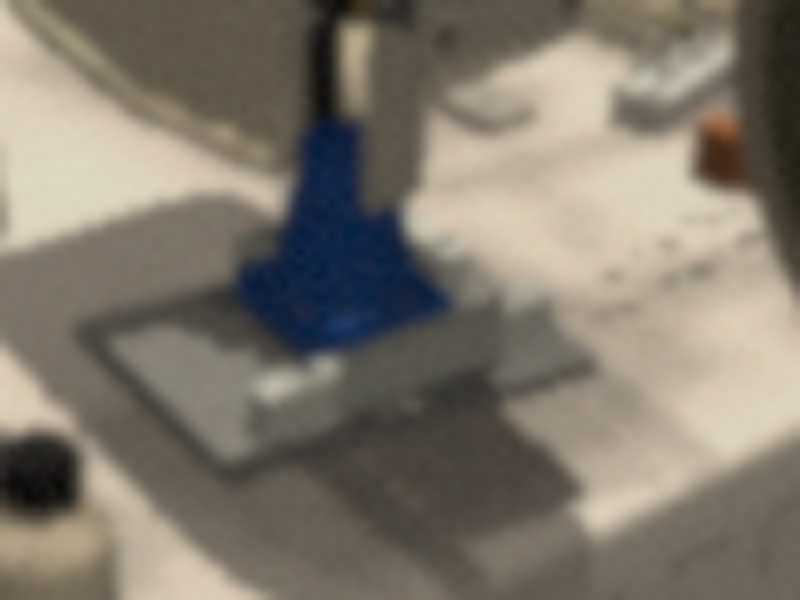

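The cover touches the fence, with 5 N back along x. Now to the end stop.

Emit:
play_rows(series=[[[1,-0.0003,-0.0005,0.0002,0],[1,-0.0005,-0.001,0.0002,0],[1,-0.0007,-0.0018,0.0002,0],[1,-0.0007,-0.0018,0.0002,0]]])

```text
t: 12.1
tool_pos: [0.4754, -0.0452, 0.0736]
orientation: [-2.324, -2.112, -0.001]
force: [-3.3, 4.6, 2.1]
opening: 0.0332
```

Emit:
play_rows(series=[[[1,-0.0001,-0.0005,0,0],[1,-0.0002,-0.001,0,0],[1,-0.0002,-0.001,0,0]]])

```text
t: 12.4
tool_pos: [0.4753, -0.046, 0.0737]
orientation: [-2.324, -2.112, -0.001]
force: [-3.6, 6.9, 2.7]
opening: 0.0336
```

Emit:
play_rows(series=[[[1,-0.0001,-0.0005,0,0],[1,-0.0002,-0.001,0,0],[1,-0.0002,-0.001,0,0]]])

```text
t: 12.7
tool_pos: [0.4751, -0.0469, 0.0738]
orientation: [-2.324, -2.112, -0.001]
force: [-3.3, 6.3, 3.3]
opening: 0.0335
```

Run:
```python
from m1 import *
s=sensors.read_state(); print(s["tool_pos"],s["force"],s["wrist_torque"])
```

```text
[ 0.47508479 -0.04692751  0.07375736] [-3.25248249  6.25334638  3.28589179] [1.33530342 0.70725167 0.24673848]
```

Emit:
play_rows(series=[[[1,-0.0004,0.0001,0.0003,0],[1,-0.0006,0.0001,0.0006,0],[1,-0.0006,0.0001,0.0006,0]]])

```text
t: 13.0
tool_pos: [0.4746, -0.0479, 0.0742]
orientation: [-2.326, -2.112, 0.0]
force: [-1.5, 1.6, -1.5]
opening: 0.033
```

Run:
```python
from m1 import *
s=sensors.read_state(); print(s["tool_pos"],s["force"],s["wrist_torque"],s["orientation"])
c=cam("top"); np.savez("top7.npz",**{k:np.array(v) for k,v in c.items()}); a=cv2.resize(c["color"][190:250,230:310,::-1],(480,360),interpolation=cv2.INTER_CUBIC)
c=cam("scene"); np.savez("scene7.npz",**{k:np.array(v) for k,v in c.items()}); b=cv2.resize(c["color"][205:255,275:325,::-1],(360,360),interpolation=cv2.INTER_CUBIC)
cv2.imwrite("pics/c8.png",np.hstack([a,b])[:,:800])
from foot import *
print(footedges(load("scene7.npz"),(205,250,275,320),.008))
```

```text
[ 0.47461312 -0.04788369  0.0742104 ] [-1.49467565  1.56898408 -1.52613697] [0.32717232 0.30876383 0.05621762] [-2.32551065e+00 -2.11224379e+00  1.44712923e-04]
([(76.42, 46, np.float64(34.41566697229841)), (87.31, 108, np.float64(48.687371539317965))], array([ 0.46289909, -0.01732643]), array([294.5625, 243.    ]))
```

View pics/c8.png

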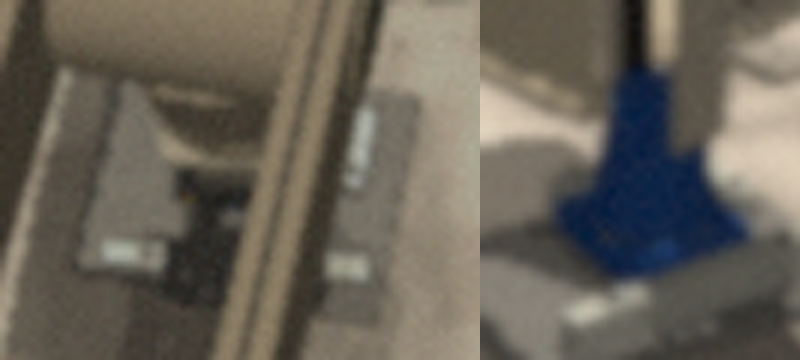

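Emit:
play_rows(series=[[[1,-0.0001,-0.0005,0,0],[1,-0.0002,-0.001,0,0],[1,-0.0002,-0.001,0,0]]])

```text
t: 13.4
tool_pos: [0.4744, -0.0489, 0.0743]
orientation: [-2.325, -2.112, 0.0]
force: [-2.2, 2.0, -1.8]
opening: 0.0332
```

Emit:
play_rows(series=[[[1,-0.0001,-0.0005,0,0],[1,-0.0002,-0.001,0,0],[1,-0.0002,-0.001,0,0]]])

```text
t: 13.7
tool_pos: [0.4742, -0.0498, 0.0743]
orientation: [-2.325, -2.112, -0.0]
force: [-1.4, 3.2, -1.6]
opening: 0.0328
```

Emit:
play_rows(series=[[[1,-0.0001,-0.0005,0,0],[1,-0.0002,-0.001,0,0],[1,-0.0002,-0.001,0,0]]])

```text
t: 14.0
tool_pos: [0.4742, -0.0502, 0.0745]
orientation: [-2.325, -2.112, -0.001]
force: [-2.4, 5.9, 0.8]
opening: 0.0332
```

Emit:
play_rows(series=[[[1,-0.0001,-0.0005,0,0],[1,-0.0002,-0.001,0,0],[1,-0.0002,-0.001,0,0]]])

```text
t: 14.3
tool_pos: [0.4741, -0.0507, 0.0747]
orientation: [-2.324, -2.112, -0.003]
force: [-2.7, 8.3, 2.5]
opening: 0.0331
```

Emit:
play_rows(series=[[[1,0,0.0006,0,0],[1,0,0.001,-0.0005,0],[1,0,0.001,-0.001,0],[1,0,0.001,-0.001,0]]])

```text
t: 14.7
tool_pos: [0.4742, -0.0504, 0.0739]
orientation: [-2.325, -2.113, -0.001]
force: [-3.2, 5.5, 2.5]
opening: 0.0331
```

Run:
```python
from m1 import *
s=sensors.read_state(); print(s["tool_pos"],s["force"],s["wrist_torque"],s["orientation"])
```

```text
[ 0.47419792 -0.05036683  0.07387954] [-3.17845415  5.52349512  2.52610561] [1.15924517 0.57545797 0.22200101] [-2.32507475e+00 -2.11251651e+00 -1.49619392e-03]
```

Emit:
play_rows(series=[[[1,0,0,0,0],[0.2,0,0,0,0],[0,0,0,0,0],[0,0,0,0,0]]], force=5)

```text
t: 15.1
tool_pos: [0.4743, -0.0513, 0.0735]
orientation: [2.325, 2.111, 0.0]
force: [0.2, -0.1, -0.3]
opening: 0.0451
```

Emit:
play_rows(series=[[[-0.6,0,0,0,0],[-0.6,0,0,0,0],[-0.6,0,0,0.02,0],[-0.6,0,0,0.05,0],[-0.6,0,0,0.09,0],[-0.6,-0.01,-0.03,0.13,0],[-0.6,-0.01,-0.07,0.13,0],[-0.6,-0.01,-0.1,0.13,0]]])

```text
t: 15.9
tool_pos: [0.4648, -0.1529, 0.2057]
orientation: [2.322, 2.11, 0.002]
force: [0.0, -0.3, -0.3]
opening: 0.0745
```

Emit:
play_rows(series=[[[-1,0,-0.05,0,-0.15],[-1,0,-0.1,0,-0.3],[-1,0,-0.1,0,-0.45],[-1,0,-0.1,0,-0.6],[-1,0,-0.1,0,-0.75]]])

```text
t: 16.4
tool_pos: [0.4636, -0.2515, 0.203]
orientation: [-2.941, -1.102, 0.001]
force: [-0.8, 0.6, -0.0]
opening: 0.093
```

Run:
```python
from m1 import *
s=sensors.read_state(); print(s["tool_pos"],s["force"],s["orientation"],s["opening"])
c=cam("top"); np.savez("top8.npz",**{k:np.array(v) for k,v in c.items()}); a=cv2.resize(c["color"][190:250,230:310,::-1],(480,360),interpolation=cv2.INTER_CUBIC)
c=cam("scene"); np.savez("scene8.npz",**{k:np.array(v) for k,v in c.items()}); b=cv2.resize(c["color"][205:265,265:345,::-1],(480,360),interpolation=cv2.INTER_CUBIC)
cv2.imwrite("pics/c9.png",cv2.resize(np.hstack([a,b]),(800,300)))
cv2.imwrite("pics/t8.png",cv2.resize(load("top8.npz")["color"][150:290,150:390,::-1],None,fx=3,fy=3))
```

```text
[ 0.46356307 -0.25154398  0.20302522] [-0.77937957  0.63295583 -0.00123488] [-2.94140604e+00 -1.10241254e+00  5.21640910e-04] 0.09297291650649006
```

View pics/c9.png

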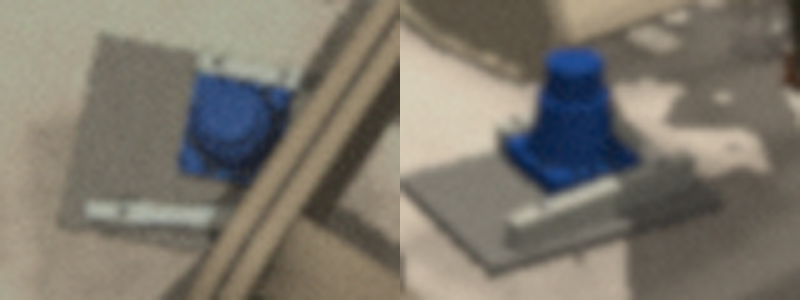

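View pics/t8.png

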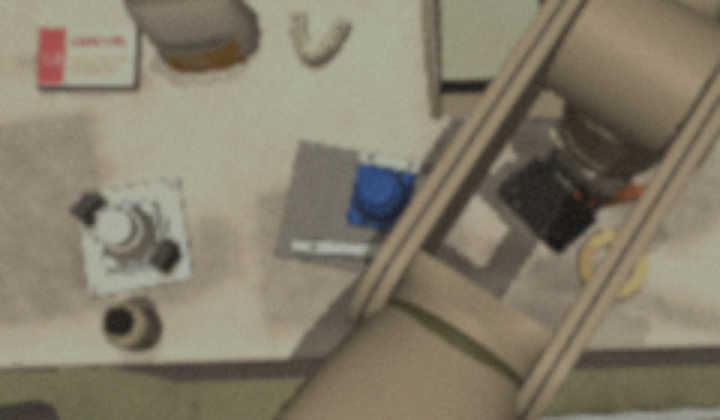

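The blue cover stands square against the fence (top crop, 235,125), and the white cover and bystanders haven't moved. On to the wedge.

Emit:
play_rows(series=[[[-1,0.0035,-0.0175,0,-0.15],[-1,0.0035,-0.0175,-0.03,-0.3],[-1,0.0035,-0.0175,-0.06,-0.45],[-1,0.0035,-0.0175,-0.09,-0.6],[-1,0.0035,-0.0175,-0.09,-0.63],[-1,0.0035,-0.0175,-0.09,-0.63],[-1,0.0035,-0.0175,-0.09,-0.63]]])

```text
t: 17.2
tool_pos: [0.4685, -0.269, 0.1155]
orientation: [3.136, 0.157, 0.004]
force: [-0.5, 0.5, 0.0]
opening: 0.0929
```

Run:
```python
from m1 import *
s=sensors.read_state(); print(s["tool_pos"],s["force"],s["orientation"],s["opening"])
o=s["orientation"]; print(-74.7+np.rad2deg(2*np.arctan2(abs(o[1]),abs(o[0]))-.267)*1)
c=cam("top"); a=cv2.resize(c["color"][180:250,320:390,::-1],(400,400),interpolation=cv2.INTER_CUBIC)
c=cam("scene"); np.savez("scene9.npz",**{k:np.array(v) for k,v in c.items()}); b=cv2.resize(c["color"][180:240,320:390,::-1],(400,400),interpolation=cv2.INTER_CUBIC)
cv2.imwrite("pics/c10.png",np.hstack([a,b]))
```

```text
[ 0.4685118  -0.26903172  0.11549054] [-0.53895398  0.54147296  0.00634835] [3.13587537 0.1567366  0.00361431] 0.09291141868459711
-84.27524659575205
```

View pics/c10.png

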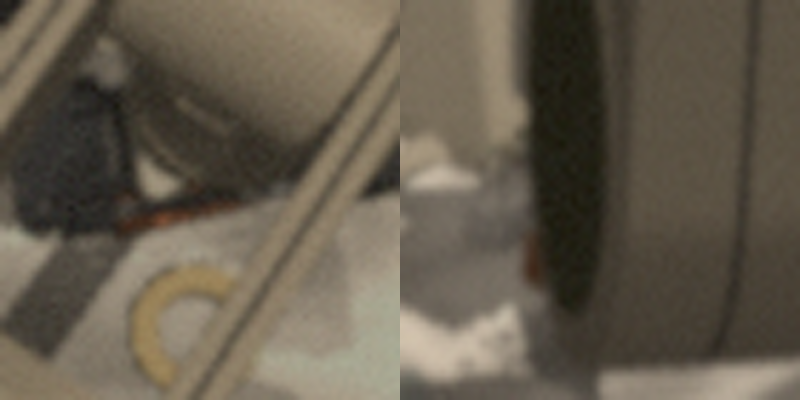

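The view is mostly hidden by the arm, with only brown visible at (180,210). The measured TCP matches the target, so I'm descending.

Emit:
play_rows(series=[[[-1,-0.001,0,-0.03,0],[-1,-0.001,0,-0.055,0],[-1,-0.001,0,-0.066,0],[-1,-0.001,0,-0.071,0],[-1,-0.001,0,-0.071,0],[-1,-0.001,0,-0.071,0]]])

```text
t: 17.9
tool_pos: [0.4673, -0.269, 0.0438]
orientation: [3.137, 0.149, 0.003]
force: [0.9, -1.0, -0.2]
opening: 0.0926
```

Emit:
play_rows(series=[[[0,0,0,0,0],[0.3,0,0,0,0],[0.6,0,0,0,0],[1,0,0,0,0],[1,0,0,0,0],[1,0,0,0,0],[1,0,0,0,0],[1,0,0,0,0]]], force=10)

```text
t: 18.7
tool_pos: [0.4663, -0.2683, 0.0423]
orientation: [-3.138, -0.149, 0.0]
force: [-0.8, -0.5, 0.2]
opening: 0.0332
```

Emit:
play_rows(series=[[[1,0,0,0,0],[1,0,0,0,0],[1,0,0,0,0]]])

```text
t: 19.0
tool_pos: [0.4664, -0.2684, 0.0423]
orientation: [3.138, 0.149, 0.0]
force: [-0.0, -0.3, 0.3]
opening: 0.0221
```

Emit:
play_rows(series=[[[1,0,0,0,0],[1,0,0,0,0]]], force=45)

```text
t: 19.2
tool_pos: [0.4664, -0.2684, 0.0423]
orientation: [3.138, 0.149, 0.0]
force: [-0.3, -0.8, 0.0]
opening: 0.0216
```

Emit:
play_rows(series=[[[1,0,0,0.01,0],[1,0,0,0.04,0],[1,0,0,0.08,0],[1,0,0,0.12,0],[1,0,0.04,0.12,-0.05],[1,0,0.08,0.12,-0.12],[1,0,0.12,0.12,-0.2],[1,-0.01,0.16,0.12,-0.25]]])

```text
t: 20.0
tool_pos: [0.4567, -0.1069, 0.1633]
orientation: [-3.132, 0.249, -0.002]
force: [0.2, 0.5, -0.8]
opening: 0.0217
```

Run:
```python
from m1 import *
s=sensors.read_state(); print(s["tool_pos"],s["force"],s["orientation"],s["opening"])
```

```text
[ 0.45668107 -0.10689565  0.16328523] [ 0.21150063  0.45177701 -0.75924397] [-3.13163824e+00  2.48860487e-01 -2.17162249e-03] 0.021709856037482544
```

Emit:
play_rows(series=[[[1,-0.004,0.04,0,-0.03],[1,-0.008,0.08,0,-0.059],[1,-0.011,0.119,0,-0.059],[1,-0.011,0.119,-0.03,-0.059],[1,-0.011,0.119,-0.06,-0.059],[1,-0.011,0.119,-0.08,-0.059],[1,-0.011,0.119,-0.08,-0.059],[1,-0.011,0.119,-0.08,-0.059]]])

```text
t: 20.8
tool_pos: [0.4453, 0.0107, 0.083]
orientation: [-3.124, 0.336, 0.001]
force: [-0.9, 0.3, -0.5]
opening: 0.022
```

Run:
```python
from m1 import *
s=sensors.read_state(); print(s["tool_pos"],s["force"],s["orientation"],s["opening"])
o=s["orientation"]; print(-74.7+np.rad2deg(2*np.arctan(o[1]/o[0])-.267))
c=cam("top"); np.savez("top11.npz",**{k:np.array(v) for k,v in c.items()});a=cv2.resize(c["color"][190:250,230:310,::-1],(400,300),interpolation=cv2.INTER_CUBIC)
c=cam("scene"); np.savez("scene11.npz",**{k:np.array(v) for k,v in c.items()}); b=cv2.resize(c["color"][205:265,265:345,::-1],(400,300),interpolation=cv2.INTER_CUBIC)
cv2.imwrite("pics/c11.png",np.vstack([cv2.resize(np.hstack([a,b]),(800,300))]))
```

```text
[0.44534283 0.01069835 0.08301568] [-0.94157669  0.31910103 -0.50183773] [-3.12354397e+00  3.35780451e-01  5.37554701e-04] 0.02198582569902916
-102.26942074712733
```

View pics/c11.png

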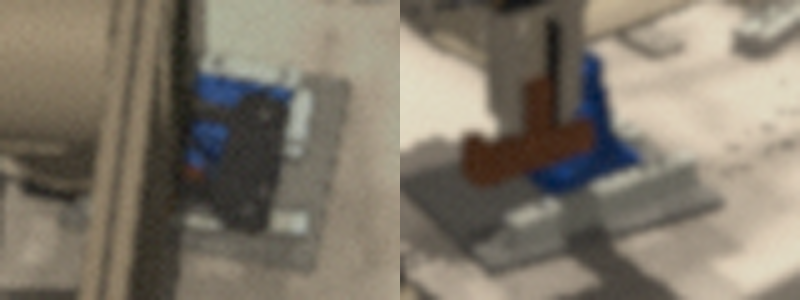

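```bash
cat > wl.py <<'E'
from m2 import *
def wline(c,h,box,up=8):
    r0,r1,c0,c1=box
    big=cv2.resize(cv2.GaussianBlur(c["color"],(0,0),.6)[r0:r1,c0:c1],None,fx=up,fy=up,interpolation=cv2.INTER_CUBIC)
    hs=cv2.cvtColor(big,cv2.COLOR_RGB2HSV); m=((hs[...,0]<14)&(hs[...,1]>105)).astype(np.uint8)
    n,l,st,_=cv2.connectedComponentsWithStats(m); k=1+st[1:,4].argmax(); m=(l==k)
    cv2.imwrite("pics/wmask.png",m*np.uint8(255))
    cols=np.nonzero(m.any(0))[0]; bot=np.array([m.shape[0]-1-np.argmax(m[::-1,k]) for k in cols])
    uv=np.c_[(cols+.5)/up-.5+c0,(bot+1)/up-.5+r0]; return plane(c,uv,h)[:,:2],uv
E
python3 - <<'E'
from wl import *
np.set_printoptions(precision=1,suppress=True)
c=load("scene11.npz"); P,uv=wline(c,.0407,(205,250,270,312))
psi=np.deg2rad(-102.3); ex=np.array([np.cos(psi),np.sin(psi)]); ey=np.array([-ex[1],ex[0]])
d=P-[.4453,.0107]; L=np.c_[d@ex,d@ey]*1000
print(np.c_[L,uv][::10]); print("expected y=-9+x/8")
E
```

```text
[[-33.1  23.1 277.2 237.8]
 [-37.1   8.  278.4 240.4]
 [-36.5   1.9 279.7 241.2]
 [-34.5  -1.6 280.9 241.6]
 [-31.1  -2.7 282.2 241.5]
 [-27.1  -2.6 283.4 241.1]
 [-23.   -2.4 284.7 240.8]
 [-18.6  -1.6 285.9 240.2]
 [-14.6  -1.4 287.2 239.9]
 [ -9.4   0.6 288.4 239.1]
 [ -4.6   2.  289.7 238.5]
 [ -0.1   2.9 290.9 238. ]
 [  4.7   4.3 292.2 237.4]
 [  8.9   4.5 293.4 237. ]
 [ 13.4   5.3 294.7 236.5]
 [ 18.    6.1 295.9 236. ]
 [ 23.    7.6 297.2 235.4]
 [ 27.6   8.4 298.4 234.9]
 [ 32.2   9.3 299.7 234.4]
 [ 36.5   9.5 300.9 234. ]
 [ 42.3  12.2 302.2 233.1]]
expected y=-9+x/8
```

Run:
```python
from m2 import *
np.set_printoptions(precision=4,suppress=True)
for n in("top8","scene8"):
    c=load(n+".npz"); p=boss(c,.074,.088,(.474,-.048)); print(n,len(p),p.mean(0),(p.min(0)+p.max(0))/2,p.max(0)-p.min(0))
for n in("top0","scene0"):
    c=load(n+".npz"); p=boss(c,.096,.11,(.442,.203)); print(n,len(p),p.mean(0),(p.min(0)+p.max(0))/2,p.max(0)-p.min(0))
    p=boss(c,.046,.06,(.467,-.269),.025); print(n,"grip",len(p),p.mean(0),(p.min(0)+p.max(0))/2,p.max(0)-p.min(0))
from foot import *
print(footedges(load("scene8.npz"),(205,250,275,320),.008))
```

```text
top8 106 [ 0.4705 -0.0443  0.0801] [ 0.4713 -0.0438  0.0808] [0.0335 0.0318 0.0121]
scene8 69 [ 0.4694 -0.0413  0.0797] [ 0.4722 -0.0431  0.0793] [0.037  0.0339 0.0099]
top0 118 [0.4415 0.2027 0.102 ] [0.4415 0.2023 0.1027] [0.0322 0.0337 0.0129]
top0 grip 34 [ 0.4663 -0.2692  0.0526] [ 0.4663 -0.2679  0.0525] [0.0142 0.0203 0.0109]
scene0 106 [0.4408 0.2057 0.1015] [0.4429 0.2039 0.1005] [0.0336 0.0359 0.0087]
scene0 grip 25 [ 0.4666 -0.2666  0.0508] [ 0.4665 -0.2673  0.0504] [0.0193 0.0253 0.0079]
([(78.96, 45, np.float64(32.447285335598416)), (84.08, 111, np.float64(50.17000607650192))], array([ 0.464 , -0.0183]), array([294.5625, 242.75  ]))
```

Run:
```python
from ortho import *
c=load("top11.npz"); d=load("top8.npz")
o=(.4526,-.0419); psi=np.deg2rad(-102.5); ims=[]
for cc in (c,d):
  for h in (.022,):
    im,_,_=ortho(cc,o,psi,h,(-.05,.065),(-.05,.07),.0003); im=im[:,:,::-1].copy()
    g=lambda x,y:(int((x/1000+.05)/.0003),int((.07-y/1000)/.0003))
    cv2.polylines(im,[np.array([g(*q) for q in [(-30,-10),(30,-10),(30,50),(-30,50)]])],True,(0,0,255),1); ims.append(im)
cv2.imwrite("pics/c12.png",np.hstack(ims))
```

```text
(no output)
```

View pics/c12.png

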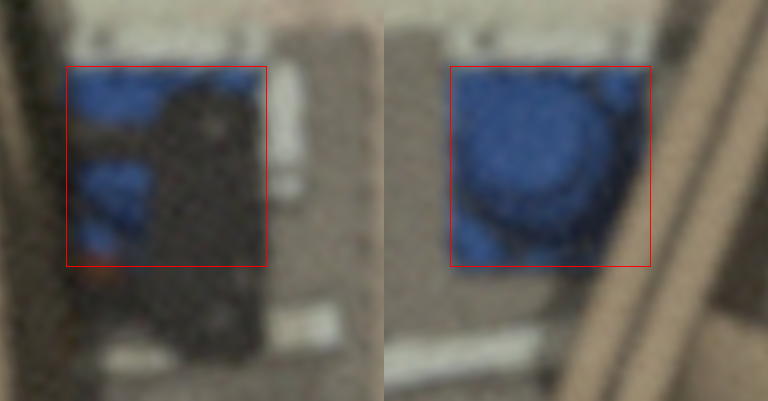

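The top ortho view shows the foot's right edge within about 1 mm of the stop face and the foot against the fence. The contacts suggest the top camera reads x about 3.5 mm low, so the wedge probably sits about +3.5 mm off the TCP in its own y. I'll shift for that and lower it at the gap's open end.

Emit:
play_rows(series=[[[1,-0.001,0.005,0,0],[1,-0.002,0.0097,0,0],[1,-0.002,0.0097,-0.01,0],[1,-0.002,0.0097,-0.018,0],[1,-0.002,0.0097,-0.022,0],[1,-0.002,0.0097,-0.026,0],[1,-0.002,0.0097,-0.026,0]]])

```text
t: 21.6
tool_pos: [0.4427, 0.0203, 0.0554]
orientation: [3.123, -0.336, -0.003]
force: [-0.8, 0.9, -1.6]
opening: 0.0214
```

Run:
```python
from m1 import *
s=sensors.read_state(); print(s["tool_pos"],s["force"],s["orientation"],s["opening"])
c=cam("top"); np.savez("top13.npz",**{k:np.array(v) for k,v in c.items()});a=cv2.resize(c["color"][190:250,230:310,::-1],(400,300),interpolation=cv2.INTER_CUBIC)
c=cam("scene"); np.savez("scene13.npz",**{k:np.array(v) for k,v in c.items()}); b=cv2.resize(c["color"][205:265,265:345,::-1],(400,300),interpolation=cv2.INTER_CUBIC)
cv2.imwrite("pics/c13.png",np.hstack([a,b]))
```

```text
[0.44271282 0.02032189 0.05541397] [-0.76340523  0.89879814 -1.55833865] [ 3.12349882e+00 -3.36038335e-01 -2.55672097e-03] 0.02142399392980731
```

View pics/c13.png

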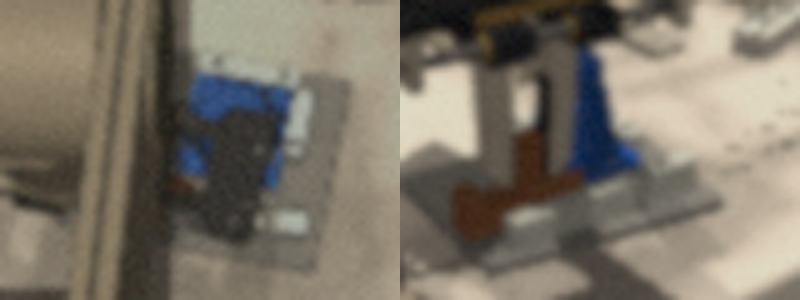

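The wedge tip sits inside the gap, behind the rail and beside the blue foot, with no contact force. Lowering to the plate.

Emit:
play_rows(series=[[[1,0,0,-0.002,0],[1,0,0,-0.003,0],[1,0,0,-0.004,0],[1,0,0,-0.0045,0],[1,0,0,-0.0045,0]]])

```text
t: 22.2
tool_pos: [0.4433, 0.0204, 0.0518]
orientation: [-3.124, 0.336, 0.0]
force: [0.5, -0.0, -1.8]
opening: 0.0219
```

Emit:
play_rows(series=[[[1,0,0,-0.0005,0],[1,0,0,-0.0005,0],[1,0,0,-0.0005,0]]])

```text
t: 22.5
tool_pos: [0.4434, 0.0204, 0.0513]
orientation: [-3.124, 0.336, -0.0]
force: [0.4, -0.5, -1.3]
opening: 0.0217
```

Emit:
play_rows(series=[[[1,-0.0008,-0.005,-0.0005,0],[1,-0.0015,-0.01,-0.0007,0],[1,-0.0023,-0.015,-0.0007,0],[1,-0.0031,-0.0198,-0.0007,0],[1,-0.0031,-0.0198,-0.0007,0]]])

```text
t: 23.0
tool_pos: [0.4402, -0.0002, 0.0507]
orientation: [3.123, -0.337, 0.0]
force: [0.2, 0.1, -2.0]
opening: 0.0219
```

Emit:
play_rows(series=[[[1,-0.0005,-0.003,-0.0004,0],[1,-0.0009,-0.006,-0.0006,0],[1,-0.0014,-0.009,-0.0006,0],[1,-0.0019,-0.012,-0.0006,0],[1,-0.0019,-0.012,-0.0006,0]]])

```text
t: 23.5
tool_pos: [0.4384, -0.0115, 0.0503]
orientation: [-3.123, 0.336, -0.0]
force: [-1.8, 2.7, 5.8]
opening: 0.0216
```

Emit:
play_rows(series=[[[1,-0.0003,-0.002,0.0003,0],[1,-0.0006,-0.004,0.0004,0],[1,-0.0009,-0.006,0.0004,0],[1,-0.0009,-0.006,0.0004,0]]])

```text
t: 23.9
tool_pos: [0.4372, -0.0175, 0.0503]
orientation: [-3.123, 0.336, 0.001]
force: [-2.2, 3.8, 2.8]
opening: 0.0219
```

Emit:
play_rows(series=[[[1,-0.0003,-0.002,0,0],[1,-0.0006,-0.004,0,0],[1,-0.0006,-0.004,0,0]]])

```text
t: 24.2
tool_pos: [0.4364, -0.021, 0.0503]
orientation: [-3.123, 0.336, 0.002]
force: [-3.6, 6.9, 5.8]
opening: 0.0219
```

Emit:
play_rows(series=[[[1,-0.0008,0,0.0005,0],[1,-0.0008,0,0.0005,0],[1,-0.0013,-0.002,0.0005,0],[1,-0.0013,-0.002,0.0005,0]]])

```text
t: 24.6
tool_pos: [0.4355, -0.0239, 0.0508]
orientation: [3.123, -0.336, -0.0]
force: [-0.1, 0.4, -1.0]
opening: 0.0213
```

Run:
```python
from m1 import *
s=sensors.read_state(); print(s["tool_pos"],s["force"],s["wrist_torque"])
c=cam("top"); np.savez("top14.npz",**{k:np.array(v) for k,v in c.items()});a=cv2.resize(c["color"][190:250,230:310,::-1],(400,300),interpolation=cv2.INTER_CUBIC)
c=cam("scene"); np.savez("scene14.npz",**{k:np.array(v) for k,v in c.items()}); b=cv2.resize(c["color"][205:265,265:345,::-1],(400,300),interpolation=cv2.INTER_CUBIC)
cv2.imwrite("pics/c14.png",np.hstack([a,b]))
```

```text
[ 0.43548712 -0.02389376  0.05080252] [-0.07105626  0.43439927 -1.00303645] [0.04168992 0.00893809 0.00490016]
```

View pics/c14.png

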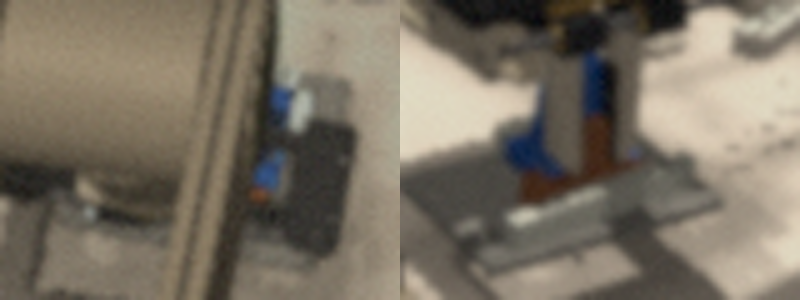

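The wedge is well into the gap and moves freely. Driving on.

Emit:
play_rows(series=[[[1,-0.0003,-0.002,0,0],[1,-0.0006,-0.004,0,0],[1,-0.0006,-0.004,0,0]]])

```text
t: 25.0
tool_pos: [0.4349, -0.0277, 0.0509]
orientation: [3.123, -0.336, -0.0]
force: [-0.6, 0.3, -1.1]
opening: 0.0216
```

Emit:
play_rows(series=[[[1,-0.0003,-0.002,0,0],[1,-0.0006,-0.004,0,0],[1,-0.0006,-0.004,0,0]]])

```text
t: 25.3
tool_pos: [0.4341, -0.0316, 0.0508]
orientation: [-3.124, 0.336, 0.001]
force: [-1.4, 0.1, -1.2]
opening: 0.0212
```

Emit:
play_rows(series=[[[1,-0.0001,-0.001,-0.0003,0],[1,-0.0003,-0.002,-0.0004,0],[1,-0.0003,-0.002,-0.0004,0]]])

```text
t: 25.6
tool_pos: [0.4337, -0.0332, 0.0503]
orientation: [-3.123, 0.336, 0.001]
force: [-3.5, 3.2, 0.0]
opening: 0.0215
```

Emit:
play_rows(series=[[[1,-0.0001,-0.001,0,0],[1,-0.0003,-0.002,0,0],[1,-0.0003,-0.002,0,0]]])

```text
t: 25.9
tool_pos: [0.4334, -0.0348, 0.0504]
orientation: [-3.122, 0.336, 0.001]
force: [-3.0, 5.0, 1.2]
opening: 0.0216
```

Emit:
play_rows(series=[[[1,-0.0005,-0.0005,0,0],[1,-0.0008,-0.002,0,0],[1,-0.0008,-0.002,0,0]]])

```text
t: 26.2
tool_pos: [0.433, -0.0367, 0.0504]
orientation: [-3.122, 0.336, 0.0]
force: [-0.6, 7.0, -1.6]
opening: 0.0214
```

Emit:
play_rows(series=[[[1,-0.0002,-0.001,0,0],[1,-0.0004,-0.002,0,0],[1,-0.0004,-0.002,0,0]]])

```text
t: 26.5
tool_pos: [0.4329, -0.0374, 0.0506]
orientation: [-3.119, 0.336, -0.001]
force: [0.7, 14.6, -1.0]
opening: 0.0217
```

Resistance along the wedge rises at x ≈ 0, where it should be tight. Pressing on.

Emit:
play_rows(series=[[[1,-0.0003,-0.0015,0,0],[1,-0.0005,-0.0025,0,0],[1,-0.0005,-0.0025,0,0],[1,-0.0005,-0.0025,0,0]]])

```text
t: 26.9
tool_pos: [0.4328, -0.0379, 0.0506]
orientation: [-3.116, 0.335, -0.001]
force: [2.6, 25.8, -0.6]
opening: 0.0216
```

Run:
```python
from m1 import *
s=sensors.read_state(); print(s["tool_pos"],s["force"],s["wrist_torque"])
```

```text
[ 0.43283194 -0.03787288  0.05064902] [ 2.60804925 25.8280226  -0.61770484] [ 4.8505669  -0.44951108 -0.02743596]
```

Emit:
play_rows(series=[[[1,-0.0003,-0.0012,0,0],[1,-0.0005,-0.0022,0,0],[1,-0.0005,-0.0022,0,0],[1,-0.0005,-0.0022,0,0]]])

```text
t: 27.3
tool_pos: [0.4328, -0.0382, 0.0508]
orientation: [-3.113, 0.335, -0.002]
force: [5.2, 35.2, 0.8]
opening: 0.0213
```

Emit:
play_rows(series=[[[1,0.0004,0.002,0,0],[1,0.0008,0.004,0,0],[1,0.001,0.005,0,0],[1,0.001,0.005,0,0]]])

```text
t: 27.7
tool_pos: [0.4329, -0.0379, 0.0507]
orientation: [-3.121, 0.336, -0.001]
force: [-2.5, 7.9, 0.9]
opening: 0.0213
```

Emit:
play_rows(series=[[[0.6,0,0,0,0],[0.3,0,0,0,0],[0.2,0,0,0,0],[0.2,0,0,0,0],[0.2,0,0,0,0]]], force=5)

```text
t: 28.2
tool_pos: [0.4329, -0.0395, 0.0508]
orientation: [3.123, -0.336, 0.001]
force: [0.8, 0.1, -0.0]
opening: 0.0366
```

Emit:
play_rows(series=[[[0.2,0,0,0.01,0],[0.2,0,0,0.03,0],[0.2,0,0,0.06,0],[0.2,0,0,0.1,0],[0.2,0,0,0.15,0],[0.2,0,-0.04,0.15,0],[0.2,0,-0.09,0.15,0],[0.2,0,-0.14,0.15,0]]])

```text
t: 29.0
tool_pos: [0.433, -0.1807, 0.2024]
orientation: [3.123, -0.333, 0.004]
force: [2.2, -0.6, -0.1]
opening: 0.0374
```

Emit:
play_rows(series=[[[-0.5,-0.02,-0.05,0,0],[-0.5,-0.05,-0.1,0,0],[-0.5,-0.08,-0.15,0,0],[-0.5,-0.1,-0.2,0,0],[-0.5,-0.12,-0.25,0,0]]])

```text
t: 29.5
tool_pos: [0.3219, -0.4053, 0.2017]
orientation: [3.122, -0.336, 0.001]
force: [1.7, 0.2, 0.5]
opening: 0.069
```

Run:
```python
from m1 import *
s=sensors.read_state(); print(s["tool_pos"],s["force"],s["opening"])
c=cam("top"); np.savez("top15.npz",**{k:np.array(v) for k,v in c.items()});a=cv2.resize(c["color"][190:250,230:310,::-1],(400,300),interpolation=cv2.INTER_CUBIC)
cv2.imwrite("pics/t15.png",cv2.resize(c["color"][140:280,140:460,::-1],None,fx=2.5,fy=2.5))
c=cam("scene"); np.savez("scene15.npz",**{k:np.array(v) for k,v in c.items()}); b=cv2.resize(c["color"][205:265,265:345,::-1],(400,300),interpolation=cv2.INTER_CUBIC)
cv2.imwrite("pics/c15.png",np.hstack([a,b]))
```

```text
[ 0.32193014 -0.405257    0.20168183] [1.68608314 0.20537952 0.5390244 ] 0.06902255905592354
```

View pics/c15.png

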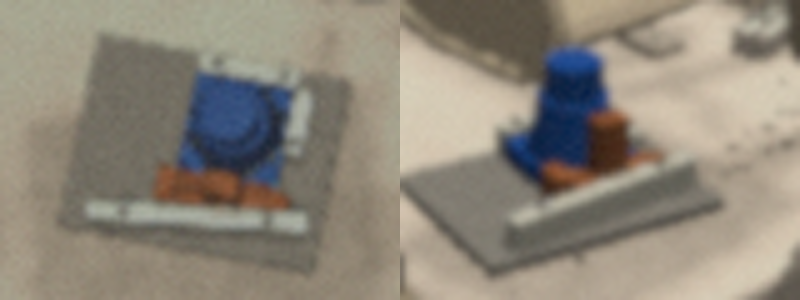

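View pics/t15.png

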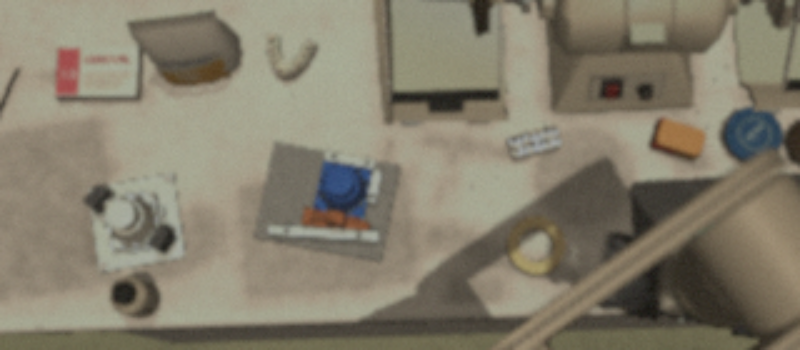

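The cover is locked between the fence and the wedge, and nothing else has shifted. Next I'll measure the gap at the stop and the wedge position.

Run:
```python
from edges import *
c=load("top15.npz")
o=(.4526,-.0419); psi=np.deg2rad(-102.5)
p=boss(c,.074,.088,(.471,-.045)); f=lambda P:(lambda d:np.array([d@[np.cos(psi),np.sin(psi)],d@[-np.sin(psi),np.cos(psi)]])*1000)(P[:2]-np.array(o))
print("boss frame",f(p.mean(0)),f((p.min(0)+p.max(0))/2))
p=boss(c,.054,.066,(.433,-.04),.02); print("grip frame",len(p),f(p.mean(0)),f((p.min(0)+p.max(0))/2))
b=dict(c); b["color"]=np.repeat((c["color"][...,2].astype(int)-c["color"][...,0]+128).clip(0,255).astype(np.uint8)[...,None],3,2)
print("foot left z22",edge(b,o,psi,.022,'x',-.03,-.005,.045,1,.006)); print("foot right z22",edge(b,o,psi,.022,'x',.03,-.0,.045,-1,.006)); print("foot top",edge(b,o,psi,.022,'y',.05,-.025,.025,-1,.006))
ims=[]
for h in(.022,.027):
    im,_,_=ortho(c,o,psi,h,(-.06,.06),(-.05,.07),.0003); im=im[:,:,::-1].copy()
    g=lambda x,y:(int((x/1000+.06)/.0003),int((.07-y/1000)/.0003))
    cv2.polylines(im,[np.array([g(*q) for q in [(-30,-10),(30,-10),(30,50),(-30,50)]])],True,(0,0,255),1); ims.append(im)
cv2.imwrite("pics/c16.png",np.hstack(ims))
```

```text
boss frame [-1.11140088 18.85272818] [-2.2269218  18.71479907]
grip frame 40 [  0.54934156 -18.70938121] [ -1.17799187 -15.55224217]
foot left z22 (np.float32(-0.88325846), np.float32(0.61510336), np.float64(0.2968585521759482))
foot right z22 (np.float32(-0.94815004), np.float32(-4.2831383), np.float64(1.089366214824015))
foot top (np.float32(-0.8225647), np.float32(-0.18138954), np.float64(0.3089801773577071))
```

View pics/c16.png

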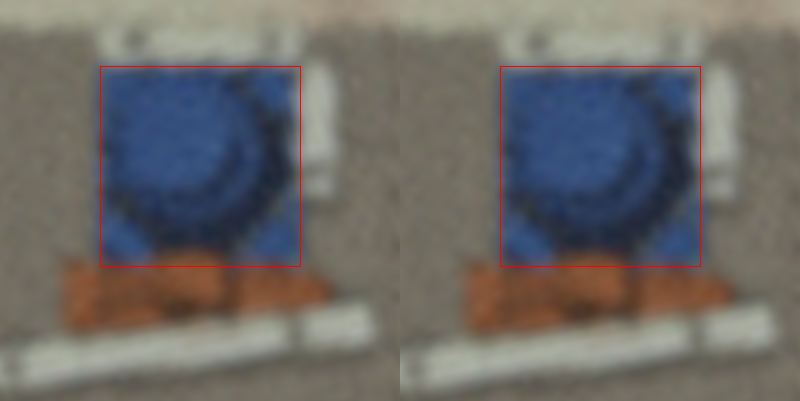

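Run:
```python
from plant import robot,sensors
print(sensors.read_state()["t"]); print(robot.close_job())
```

```text
29.6
the job is handed in; nothing more can be done
None
```

The job is handed in at 29.6 s of the 72 s allowed. The blue cover is locked in the frame by the wooden wedge; no verdict came back.

- **Cover off:** I twisted the blue cover 0.85 rad anticlockwise, rising about 6.5 mm, then lifted it straight off. The white cover stayed in the rack.
- **Cover in frame:** I lowered it gently onto the plate and slid it until I felt the fence (about 5 N) and the end stop (about 8 N). Then I let go and backed away.
- **Wedge:** I drove it thin end first until it held against a 35 N push. It did not spring back when I released it. The turquoise look-alike was left alone.

**Last checks (top view, arm clear):**
- The foot's edges lie within about 1 mm of the fence and stop faces, and I could see no gap.
- The foot is square to within about 0.6°. One edge fit gave 4°, but it was noisy (shadow and the stop beside it), so I discounted it.
- The wedge grip centre measured about x +0.5 mm, y −18.7 mm in the frame, against 0 and −19 for wedge home. A cruder estimate from the same view gave −1.2 and −15.6.
- As far as I could see in the last pictures, the things nearby (tape roll, bur block, bottle, jaw cast, wax box) are where they were.

**Disagreement:** the cover's position as seen by the camera differed from the arm's by about 4 mm along the jaws and up to 7 mm across them. I put most of this down to camera bias in x and to the boss being gripped off centre. I therefore relied on touch and on positions measured relative to the frame.

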